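# Open a child-resistant jug blocked in its tote

## Task

Carry the white jug upright by its moulded handle into the large bay of the plywood tote, close against one long side of the bay, then stand the wooden block, bevelled foot down, in the gap left beside it so that the jug cannot twist. Then take the jug by its child-resistant cap: press the cap down hard, keep it down while you turn it anticlockwise about a sixth of a turn, lift it off and lay it in the shallow metal tray, open side down. Leave the jug and the block standing in the tote, never lift the jug by its cap, and leave everything else where it is.

Things in the scene. Friction and masses are not known exactly. Their poses are not given: they have to be found in the camera images.
- jug_handle (a point): Middle of the top handle bar of a white plastic jug (0.6 kg), 120 mm above its underside; z up, x along the jug towards the cap. Bar along x, 22 mm wide, 16 high, from 54 mm in -x to 14 mm in +x of this point, 26 mm free under it. Jug body 160 (x) x 80 (y) mm, 86 high to the shoulder; its centre lies 6 mm and the cap's axis 58 mm in +x of this point.
- cap_center (a point): Centre (half-way up) of the jug's round grey ribbed cap: 60 mm diameter, 36 high, 45 g, loose but locked on the neck at the start. z up; its x is parallel to the jug's x while locked. Locked, its lower edge is 14 mm above the shoulder, 100 mm above the jug's underside. Grip it across its diameter at half height or a little above.
- jug_neck (a point): Centre of the top of the jug's neck, 123 mm above its underside, 23 mm above the locked cap's lower edge; axes as the jug's. Cap lock: press the cap down 4 to 5.5 mm (about 14 to 17 N, bottoms at 5.5 mm), keep it down and turn it anticlockwise from above by 60 degrees (free from 37, stop at about 88), then lift it straight up by over 25 mm. Unpressed it will not turn.
- block_center (a point): Centre (half-way up) of a loose wooden block standing on end: 64 (x) x 38 (y) x 130 mm high (z up), 0.15 kg. Its lowest 30 mm taper to a foot 20 mm wide in y, so that it guides itself into a gap with its 38 mm across the gap. Grip it across its 64 mm, in its top 40 mm, so that the gripper stays clear of the jug's cap and handle.
- tote: Open plywood tote with two bays, fixed: outside 194 (x) x 239 (y) x 75 mm high, floor and walls 9 mm thick; origin at the centre of its underside, z up. A divider parallel to x parts the large bay (towards -y, for jug and block) from the small bay (towards +y) that holds the tin canister.
- tote_bay (a point): Centre of the large bay's floor, 9 mm above the tote's underside, axes as the tote's. Inside it measures 176 (x) x 128 (y) mm with walls 66 mm high. The jug stands lengthwise along x, either way round, near one long wall; the block stands between it and the other. Side by side they leave 10 mm to spare in y.
- tray: Shallow square aluminium tray, fixed, 130 x 130 mm outside, 18 mm high, walls and floor 3 mm thick; origin at the centre of its underside, z up. The cap goes in here.
- canister: Tin lidded canister, 75 mm diameter, 100 mm high, standing in the tote's small bay; origin under its centre. Leave it.
- lid_a: Orange rubber barrel lid, 116 mm diameter, 20 mm high, lying on the board with the stone egg in it; origin under its centre. Leave it.
- lid_b: Second orange rubber barrel lid, 116 mm diameter, 20 mm high, empty; origin under its centre. Leave it.
- egg_center (a point): Centre of the rusty red jasper egg, 62 mm long, lying in a barrel lid. Leave it.
- funnel: Blue plastic funnel standing mouth down, 104 mm diameter, 105 mm high; origin under its centre. Leave it.
- jar: Glass jar with steel lid, 72 mm diameter, 100 mm high; origin under its centre. Leave it.
- brush: Flat wooden brush, 190 mm long (x), lying on the board; origin under its middle. Leave it.
Mind the look-alikes: they are no part of the job. What is shaped like the part that bears cap_center but blue is not meant. Of the things that look like the part that bears block_center, the larger one is meant.

How it is judged:
By the outcome, as a careful person would: the job done as asked, in the order asked, and still so for the second after the job is handed in, with the robot touching nothing.
It also fails if it takes over 70 s, if anything falls off the work surface, if the arm or the gripper's body presses on something with over 40 N, if the wrist force passes 120 N, or if a joint passes its speed limit or range.

## Robot

A 6-joint arm with a two-finger parallel gripper is mounted at the origin on the work surface. World frame = base frame: x ahead of the robot, y to its left, z up, the work surface at z = 0. Lengths are in m, angles in rad, forces in N, time in s.
With the tool pointing down it reaches from about 0.35 to 0.975 m from the base axis. Payload 4.9 kg.
Tool frame: the origin (TCP) lies on the centre line of the jaws, within the pads' length; the fingertips stand 14 mm ahead of it and the grasp point (between the pads) lies 5 mm behind it; z points along the fingers, y is the line along which they close (so a half turn about z gives the same grasp; the last joint's range is limited). The gripper opens to 85 mm and grips with 20 to 120 N. Pads are 22 mm wide; open, the fingers measure 114 mm over their backs; the gripper's body (76 mm by 85 mm) begins 54 mm behind the grasp point. The pads swing forward as they close: fully open they stand 13 mm farther back than shut.
Start: joints at [-1.298, 0.053, 1.613, -0, 1.476, -0.119], TCP at [0.239, -0.578, 0.245] pointing down, gripper open.
Joint ranges: [-3.01, 3.01], [-1.01, 2.22], [0.06, 2.58], [-1.02, 4.17], [0.09, 2.62], [-3.14, 3.14]. Speed limits (rad/s): [2.57, 2.57, 3.14, 3.14, 3.14, 3.14].

## Interface

Orientations are given as a unit quaternion [w, x, y, z].
In Python, from plant import * gives the robot as it stands.
- The arm moves only by the tool send_rows, never from a script. Its argument "steps" is a list of rows, each an object with "translation": the shift along the tool's x, y, z in cm, a list of three; "delta_rot": the turn, a rotation vector about the tool's x, y, z in rad, a list of three; "jaw": the finger opening in cm, from 0 to 8.54. In form: [{"translation": [dx, dy, dz], "delta_rot": [rx, ry, rz], "jaw": jaw}, ...]. A call has exactly 8 rows; each row is the pose to reach, as a shift and turn from the pose commanded when the call began, along the tool's axes at that moment; what a row does not reach only later rows make up. A row lasts 1/10 s, in which the tool goes at most 50 mm and 8.59 degrees, less where a joint would pass 70% of its speed; a pose out of reach is approached as far as the arm can. A call with a gripper value outside its range is refused whole. The fingers move at their own pace and stop on an object; the grip force is fixed at half the most. Time passes only in rows, so rows that repeat a pose let the fingers close, or fill a call up. It gives the time, the measured TCP pose, the force, the opening and the grip force at its end, in the units of the state.
- state(): the state, without advancing time (a new reading comes with each control period).
- grab_frame(name): name is "scene" or "top" or "wrist"; returns a dict with "pixels" (420x560x3 uint8, blue, green, red), "range_z" (420x560 float32, m along the optical axis (not along the pixel's ray), 0 where there is no reading), "fx", "fy", "cx", "cy" (pixels), "dist" ([k1, k2, p1, p2, k3] as OpenCV has them; the pictures are not rectified), "rvec" (rotation vector, rad) and "tvec" (3), from world to camera coordinates, as OpenCV has them. Camera axes: x right, y down, z forward; pixel columns grow to the right and rows downward; lengths in m; the calibration is good to about 2 mm. A picture is of the moment at which its call begins.
- job_done(): hands the job in; it is judged then, once.
The state is a dict: "time": time; "joint_pos": joint angles; "joint_vel": joint speeds; "joint_efforts": joint torques, N m; "tool_pos": TCP position; "tool_rot": TCP orientation; "contact_force": force on the tool from outside, world axes, zero at the start; "ft_torque": the same for the moment, N m; "gripper_width": opening from 0.0 (shut) to 1.0 (fully open); "grasp_force": force on a finger pad.
Only numpy, scipy, OpenCV 4.12 (cv2) and the standard library are available. Lean on these libraries where they do the work, as an engineer would, in place of code of your own. Each camera call takes 0.05 s, during which the arm holds its last target. There are 200 camera calls.

## Working session

There is one attempt and no reset: what is moved stays moved. The work goes in short steps, Python scripts to look and compute and a tool call to move; the robot and the scene stay as the last step left them, time stands still between calls to the robot, and variables do not carry over. Pictures are saved under pics/ and viewed, at most 11 in all, crops included, and the job is handed in when it is done.

Besides the shell and the picture viewer there is one more tool, called as name(argument=value, ...) on one line, values as JSON. send_rows: Moves the arm, as the interface text tells. Its arguments: {"type":"object","properties":{"steps":{"type":"array","items":{"type":"object","properties":{"translation":{"type":"array","items":{"type":"number"}},"delta_rot":{"type":"array","items":{"type":"number"}},"jaw":{"type":"number"}}}}},"required":["steps"]}

```bash
ls; mkdir -p pics; cat > h.py <<'E'
from plant import *
import numpy as np, cv2
from scipy.spatial.transform import Rotation as R
def cloud(f):
    h,w=f["range_z"].shape
    uv=np.stack(np.meshgrid(np.arange(w),np.arange(h)),-1).reshape(-1,1,2).astype(np.float64)
    K=np.array([[f["fx"],0,f["cx"]],[0,f["fy"],f["cy"]],[0,0,1]],float)
    n=cv2.undistortPoints(uv,K,np.array(f["dist"],float)).reshape(h,w,2)
    z=f["range_z"][...,None].astype(float)
    pc=np.concatenate([n*z,z],-1)
    M=cv2.Rodrigues(np.array(f["rvec"],float))[0]
    P=(pc-np.array(f["tvec"],float).ravel())@M
    P[f["range_z"]==0]=np.nan
    return P
E
python3 - <<'E'
from h import *
for n in ("scene","top"):
    f=grab_frame(n); cv2.imwrite(f"pics/{n}0.png",f["pixels"]); np.save(f"{n}0.npy",cloud(f))
    M=cv2.Rodrigues(np.array(f["rvec"],float))[0]; print(n,-M.T@np.array(f["tvec"]).ravel(),f["fx"],(f["range_z"]>0).mean())
print(state())
E
```

```text
pics
scene [0.85344742 0.53243162 1.26019465] 544.8978266971633 0.9959141156462585
top [ 0.50256103 -0.04026892  1.19167857] 469.0323410196853 0.9959821428571428
{'time': 0.1, 'joint_pos': array([-1.29800574e+00,  5.33031806e-02,  1.61418188e+00,  1.67417575e-06,
        1.47601509e+00, -1.18991375e-01]), 'joint_vel': array([ 0.00227184,  0.00026786, -0.0031358 , -0.00166425,  0.00085954,
       -0.00115573]), 'joint_efforts': array([ 5.32944023e-05, -3.94902813e+01, -3.71363819e+01,  2.51503036e-05,
        3.87409120e-03, -6.93711861e-07]), 'tool_pos': array([ 0.23850348, -0.57710609,  0.24416325]), 'tool_rot': array([-9.50990959e-04,  9.80874208e-01,  1.94640384e-01, -7.24395998e-05]), 'contact_force': array([-0.12339306,  0.37616007,  0.06550181]), 'ft_torque': array([0.07151264, 0.01262137, 0.02940977]), 'grasp_force': 0.0, 'gripper_width': 0.9975742252845133}
```

View pics/top0.png

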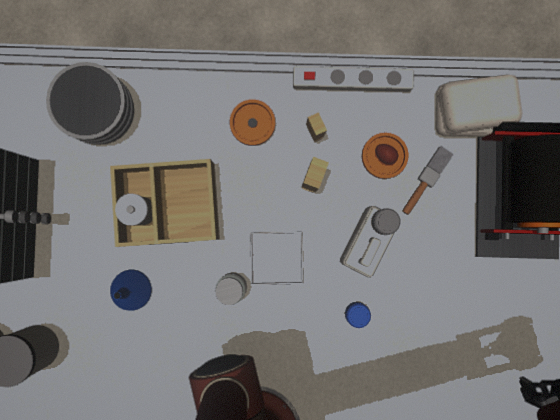

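View pics/scene0.png

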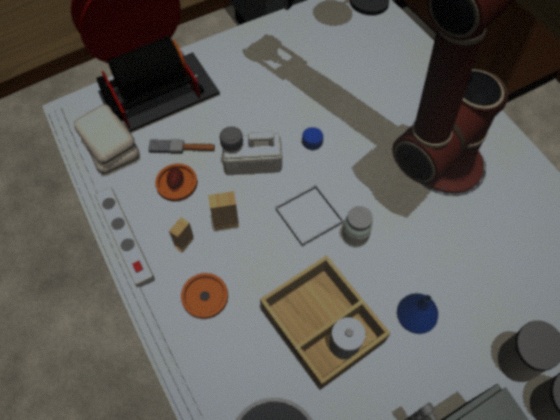

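The top view shows the jug at about (370,241) with its grey cap at (385,221), and the large block at (315,175) with the smaller one at (317,126). The tote is at (165,202) with its large bay at (185,200), and the tray is at (277,257). The scene view agrees. Next I'll measure them using depth.

```bash
cat > m.py <<'E'
from h import *
P=np.load("top0.npy"); S=np.load("scene0.npy")
def reg(P,u0,u1,v0,v1,z0,z1):
    q=P[v0:v1,u0:u1].reshape(-1,3); return q[(q[:,2]>z0)&(q[:,2]<z1)]
def rect(q,n):
    r=cv2.minAreaRect((q[:,:2]*1000).astype(np.float32)); print(n,len(q),np.round(r[0],1),np.round(r[1],1),round(r[2],1),"med z",np.round(np.median(q[:,2]),4), "mean",np.round(q.mean(0),4))
T=lambda *a:reg(P,*a); 
rect(T(330,410,195,285,.075,.1),"shoulder")
rect(T(330,410,195,285,.105,.125),"handle")
rect(T(330,410,195,285,.127,.15),"cap")
q=T(330,410,195,285,.127,.15);print(cv2.minEnclosingCircle((q[:,:2]*1000).astype(np.float32)))
rect(T(295,335,150,200,.12,.14),"block top"); rect(T(300,335,105,145,.03,.2),"small block")
rect(T(100,230,150,255,.06,.085),"tote rim"); rect(T(100,230,150,255,.09,.11),"can")
rect(T(165,210,170,235,.0,.02),"bay floor")
rect(T(240,310,225,290,.013,.03),"tray rim"); rect(T(240,310,225,290,-.02,.01),"board")
rect(T(210,250,265,310,.08,.2),"jar"); rect(T(105,155,265,315,.02,.2),"funnel")
# scene view equivalents
def box(P,x0,x1,y0,y1,z0,z1):
    q=P.reshape(-1,3); return q[(q[:,0]>x0)&(q[:,0]<x1)&(q[:,1]>y0)&(q[:,1]<y1)&(q[:,2]>z0)&(q[:,2]<z1)]
sc=T(330,410,195,285,.075,.1).mean(0); b=T(295,335,150,200,.12,.14).mean(0); t=T(100,230,150,255,.06,.085).mean(0)
B=lambda c,r,z0,z1:box(S,c[0]-r,c[0]+r,c[1]-r,c[1]+r,z0,z1)
rect(B(sc,.15,.105,.125),"S handle");rect(B(sc,.15,.13,.15),"S cap");rect(B(b,.07,.122,.14),"S block");rect(B(t,.18,.066,.085),"S tote")
E
python3 m.py
```

```text
shoulder 1197 [ 487.1 -264. ] [ 74.9 152.5] 64.8 med z 0.085 mean [ 0.4745 -0.2524  0.0846]
handle 142 [ 498.1 -264.3] [ 34.2 139.9] 75.1 med z 0.1223 mean [ 0.4852 -0.2552  0.1198]
cap 670 [ 503.2 -263.8] [ 58.9 136.8] 53.3 med z 0.135 mean [ 0.5215 -0.2802  0.1341]
((497.21734619140625, -271.08282470703125), 69.43067932128906)
block top 477 [ 640.4 -124.7] [38.  64.3] 70.8 med z 0.1295 mean [ 0.6401 -0.1246  0.1294]
small block 369 [ 759.4 -126.8] [47.8 29.2] 25.8 med z 0.0946 mean [ 0.7555 -0.1254  0.0843]
tote rim 2045 [564.4 234.6] [194.7 241.6] 5.7 med z 0.0742 mean [0.5666 0.2416 0.0732]
can 839 [545.3 301.4] [73.4 75.6] 41.3 med z 0.1009 mean [0.5451 0.2998 0.101 ]
bay floor 2871 [571.8 189.4] [163.5 112.7] 2.2 med z 0.0088 mean [0.5705 0.1899 0.0089]
tray rim 253 [436.9 -27.6] [129.7 154.5] 1.7 med z 0.0174 mean [ 0.4351 -0.036   0.0176]
board 4195 [438.7 -35.7] [162.5 176. ] 1.7 med z 0.0014 mean [ 0.4405 -0.037   0.0013]
jar 590 [362.9  67.1] [61.4 60.7] 1.7 med z 0.0997 mean [0.3632 0.0671 0.0996]
funnel 909 [347.7 323.6] [86.2 84.1] 24.9 med z 0.038 mean [0.3499 0.3173 0.0439]
S handle 222 [ 517.2 -196.8] [171.6 141.2] 75.2 med z 0.1177 mean [ 0.5032 -0.2581  0.1167]
S cap 381 [ 568.6 -220.9] [232.1 125.6] 38.4 med z 0.1353 mean [ 0.5395 -0.2716  0.1351]
S block 393 [ 640.5 -126.1] [43.3 64.1] 70.5 med z 0.1293 mean [ 0.6411 -0.1244  0.1293]
S tote 2086 [552.1 234.3] [387.6 269. ] 12.5 med z 0.0742 mean [0.5617 0.2369 0.074 ]
```

```bash
cat > m2.py <<'E'
from m import *
print("-----")
f=cv2.imread("pics/top0.png").astype(int)
q=T(330,410,195,285,.130,.15)
c=q[(np.abs(q[:,2]-.1355)<.004)][:,:2]; 
med=np.array([.5375,-.29])
for _ in range(8):
    k=c[np.hypot(*(c-med).T)<.034]; med=cv2.minEnclosingCircle((k*1000).astype(np.float32)); r=med[1]; med=np.array(med[0])/1000
print("cap top",med,r,k.mean(0),len(k))
h=T(330,410,195,285,.110,.134); h=h[np.hypot(*(h[:,:2]-med).T)>.036]; rect(h,"handle")
hh=h[h[:,2]>.122]; rect(hh,"handle top")
for nm,A in (("top",hh),("sc",None)):
    if A is None:
        A=B(sc,.12,.122,.132); A=A[np.hypot(*(A[:,:2]-med).T)>.036]
    vx,vy,x,y=cv2.fitLine((A[:,:2]*1000).astype(np.float32),cv2.DIST_HUBER,0,.01,.01).ravel(); print(nm,"line",vx,vy,x,y,np.degrees(np.arctan2(vy,vx)),len(A))
A=B(sc,.12,.131,.142);A=A[np.hypot(*(A[:,:2]-med).T)<.05];print("S cap",cv2.minEnclosingCircle((A[:,:2]*1000).astype(np.float32)),A.mean(0))
sh=T(330,410,195,285,.082,.09); rect(sh,"shoulder strict")
sb=B(sc,.11,.05,.09); rect(sb[np.hypot(*(sb[:,:2]-sc[:2]).T)<.1],"S body")
# tote: rim and bay floor from both
for nm,C in (("T",P),("S",S)):
    rim=box(C,.42,.70,.09,.38,.070,.080); rim=rim[np.hypot(rim[:,0]-.545,rim[:,1]-.30)>.042]; rect(rim,nm+" rim")
    fl=box(C,.46,.68,.12,.26,.0,.013); 
    # inner walls: floor pts within bay
    g=np.abs(fl[:,2]-.009)<.003; rect(fl[g],nm+" floor")
    # divider/wall fits by histogram along y after rotation
    for ang in np.radians(np.arange(0,8,.5)):
        pr=rim[:,:2]@np.array([-np.sin(ang),np.cos(ang)]); hst=np.histogram(pr,np.arange(.0,.5,.003))[0]; print(round(np.degrees(ang),1),np.sum(hst**2.)/1e3,end="; ")
    print()
t=box(P,.35,.52,-.12,.05,.013,.03); m_=t[np.abs(t[:,1]+.037)<.075]; rect(m_,"tray")
E
python3 m2.py | sed -n '/-----/,$p'
```

```text
-----
cap top [ 0.53337036 -0.28595755] 30.11269760131836 [ 0.53355663 -0.28630401] 483
handle 290 [ 463.8 -253.6] [22.1 67.2] 64.9 med z 0.1263 mean [ 0.4635 -0.2527  0.126 ]
handle top 265 [ 463.9 -253.3] [21.4 67.2] 64.7 med z 0.1267 mean [ 0.4637 -0.2531  0.1266]
top line 0.9023039 -0.4311006 463.9216 -253.02007 -25.537428 265
sc line 0.8931163 -0.4498258 465.0414 -252.87268 -26.732508 163
S cap ((536.3128051757812, -289.753173828125), 31.903034210205078) [ 0.53509471 -0.28705557  0.13579709]
shoulder strict 986 [ 487.1 -264.6] [ 71.2 151.1] 64.7 med z 0.0854 mean [ 0.4731 -0.2536  0.0854]
S body 1196 [ 488.1 -264.1] [ 82.  160.2] 63.9 med z 0.0824 mean [ 0.4894 -0.2428  0.0778]
T rim 1671 [564.8 234.7] [193.8 241.6] 5.7 med z 0.0747 mean [0.5667 0.2395 0.0747]
T floor 2643 [580.1 184.4] [196.2 137.7] 5.7 med z 0.0089 mean [0.5695 0.1925 0.0089]
0.0 56.269; 0.5 58.633; 1.0 60.649; 1.5 64.595; 2.0 69.741; 2.5 73.063; 3.0 76.661; 3.5 82.439; 4.0 85.987; 4.5 89.563; 5.0 94.237; 5.5 95.109; 6.0 98.323; 6.5 95.909; 7.0 93.131; 7.5 89.183; 
S rim 1758 [565.3 232.8] [196.6 240.5] 5.3 med z 0.0745 mean [0.5678 0.2393 0.0745]
S floor 2343 [574.1 191. ] [196.9 140.4] 0.8 med z 0.009 mean [0.5662 0.1805 0.009 ]
0.0 61.154; 0.5 64.468; 1.0 67.732; 1.5 71.23; 2.0 75.086; 2.5 78.502; 3.0 83.454; 3.5 89.47; 4.0 92.984; 4.5 96.206; 5.0 96.7; 5.5 101.582; 6.0 100.87; 6.5 96.286; 7.0 94.672; 7.5 90.192; 
tray 249 [428.9 -33.8] [146.2 142.6] 1.7 med z 0.0174 mean [ 0.4357 -0.0373  0.0174]
```

The jug's handle point is at about (0.4815, -0.2617) with yaw -25.5°. The block is at (0.640, -0.125) with its x axis at -19°. The tote is at (0.565, 0.234) with yaw 5.6°, and the tray is at (0.436, -0.037).

```bash
cat >> h.py <<'E'
def Rd(yaw): # tool down, tool x at world yaw deg
    return R.from_euler('z',yaw,degrees=True)*R.from_quat([1,0,0,0])
def go(p,yaw):
    s=state(); q=s["tool_rot"]; C=R.from_quat([q[1],q[2],q[3],q[0]])
    print("to",p,yaw,"d_cm",np.round(C.inv().apply(np.array(p)-s["tool_pos"])*100,2),"rot",np.round((C.inv()*Rd(yaw)).as_rotvec(),3))
def st():
    s=state(); q=s["tool_rot"]; C=R.from_quat([q[1],q[2],q[3],q[0]]); x=C.as_matrix()
    print("t",round(s["time"],2),"pos",np.round(s["tool_pos"],4),"yaw",np.round(np.degrees(np.arctan2(x[1,0],x[0,0])),2),"z",np.round(x[:,2],3),"F",np.round(s["contact_force"],1),"w",round(s["gripper_width"]*85.4,1),"gf",round(s["grasp_force"],1),"j",np.round(s["joint_pos"],2))
E
python3 - <<'E'
from h import *
st(); go([.4825,-.2622,.20],-25.5); go([.4825,-.2622,.115],-25.5)
E
```

```text
t 0.1 pos [ 0.2385 -0.5771  0.2442] yaw 22.45 z [-0.001  0.002 -1.   ] F [-0.1  0.4  0.1] w 85.2 gf 0.0 j [-1.3   0.05  1.61  0.    1.48 -0.12]
to [0.4825, -0.2622, 0.2] -25.5 d_cm [ 34.57 -19.78   4.46] rot [-0.002  0.001  0.837]
to [0.4825, -0.2622, 0.115] -25.5 d_cm [ 34.57 -19.76  12.96] rot [-0.002  0.001  0.837]
```

send_rows(steps=[{"translation": [3, -1.7, 0.4], "delta_rot": [0, 0, 0.08], "jaw": 4.5}, {"translation": [7, -4, 1], "delta_rot": [0, 0, 0.18], "jaw": 4.5}, {"translation": [11.5, -6.5, 1.5], "delta_rot": [0, 0, 0.28], "jaw": 4.5}, {"translation": [16, -9, 2], "delta_rot": [0, 0, 0.39], "jaw": 4.5}, {"translation": [20.5, -11.5, 2.5], "delta_rot": [0, 0, 0.5], "jaw": 4.5}, {"translation": [25, -14, 3], "delta_rot": [0, 0, 0.61], "jaw": 4.5}, {"translation": [29.5, -16.5, 3.5], "delta_rot": [0, 0, 0.72], "jaw": 4.5}, {"translation": [32.5, -18.5, 4], "delta_rot": [0, 0, 0.8], "jaw": 4.5}])

```text
time: 0.9
tool_pos: [0.4694, -0.2804, 0.2049]
tool_rot: [-0.0, 0.979, -0.204, 0.0]
contact_force: [1.1, -0.7, -0.5]
gripper_width: 0.527
grasp_force: 0.0
```

```bash
python3 - <<'E'
from h import *
st(); go([.4825,-.2622,.20],-25.5); go([.4825,-.2622,.115],-25.5)
E
```

```text
t 0.9 pos [ 0.4694 -0.2804  0.2049] yaw -23.57 z [ 0.  0. -1.] F [ 1.1 -0.7 -0.5] w 45.0 gf 0.0 j [-0.67 -0.11  1.84  0.    1.41  1.31]
to [0.4825, -0.2622, 0.2] -25.5 d_cm [ 0.47 -2.2   0.49] rot [-0.    -0.     0.034]
to [0.4825, -0.2622, 0.115] -25.5 d_cm [ 0.47 -2.19  8.99] rot [-0.    -0.     0.034]
```

send_rows(steps=[{"translation": [0.2, -1, 0.5], "delta_rot": [0, 0, 0.02], "jaw": 4.5}, {"translation": [0.5, -2.2, 0.5], "delta_rot": [0, 0, 0.034], "jaw": 4.5}, {"translation": [0.5, -2.2, 1.5], "delta_rot": [0, 0, 0.034], "jaw": 4.5}, {"translation": [0.5, -2.2, 3], "delta_rot": [0, 0, 0.034], "jaw": 4.5}, {"translation": [0.5, -2.2, 4], "delta_rot": [0, 0, 0.034], "jaw": 4.5}, {"translation": [0.5, -2.2, 4.5], "delta_rot": [0, 0, 0.034], "jaw": 4.5}, {"translation": [0.5, -2.2, 4.5], "delta_rot": [0, 0, 0.034], "jaw": 4.5}, {"translation": [0.5, -2.2, 4.5], "delta_rot": [0, 0, 0.034], "jaw": 4.5}])

```text
time: 1.7
tool_pos: [0.4816, -0.2648, 0.1603]
tool_rot: [0.0, 0.976, -0.22, 0.0]
contact_force: [1.1, -0.6, 0.6]
gripper_width: 0.528
grasp_force: 0.0
```

```bash
python3 - <<'E'
from h import *
st(); go([.4825,-.2622,.115],-25.5)
f=grab_frame("wrist"); cv2.imwrite("pics/w1.png",f["pixels"])
E
```

```text
t 1.7 pos [ 0.4816 -0.2648  0.1603] yaw -25.37 z [ 0. -0. -1.] F [ 1.1 -0.6  0.6] w 45.1 gf 0.0 j [-0.64 -0.06  1.87  0.    1.33  1.38]
to [0.4825, -0.2622, 0.115] -25.5 d_cm [-0.03 -0.27  4.53] rot [ 0.    -0.     0.002]
```

View pics/w1.png

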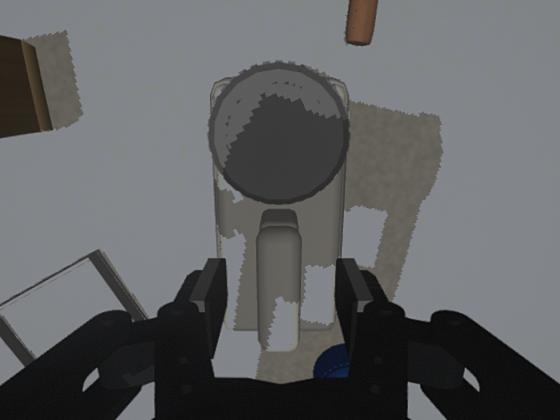

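The wrist view shows the handle bar at column ~279, between the finger pads at 215 and 350, so it is centred to about 1–2 mm. I'll go down and grip.

send_rows(steps=[{"translation": [0, -0.2, 1], "delta_rot": [0, 0, 0], "jaw": 4.5}, {"translation": [0, -0.2, 2.5], "delta_rot": [0, 0, 0], "jaw": 4.5}, {"translation": [0, -0.2, 4], "delta_rot": [0, 0, 0], "jaw": 4.5}, {"translation": [0, -0.2, 4.5], "delta_rot": [0, 0, 0], "jaw": 4.5}, {"translation": [0, -0.2, 4.5], "delta_rot": [0, 0, 0], "jaw": 1.2}, {"translation": [0, -0.2, 4.5], "delta_rot": [0, 0, 0], "jaw": 1.2}, {"translation": [0, -0.2, 4.5], "delta_rot": [0, 0, 0], "jaw": 1.2}, {"translation": [0, -0.2, 4.5], "delta_rot": [0, 0, 0], "jaw": 1.2}])

```text
time: 2.55
tool_pos: [0.4822, -0.2623, 0.1147]
tool_rot: [-0.0, 0.976, -0.219, -0.0]
contact_force: [0.7, -1.1, -5.7]
gripper_width: 0.244
grasp_force: 59.8
```

```bash
python3 - <<'E'
from h import *
st()
E
```

```text
t 2.55 pos [ 0.4822 -0.2623  0.1147] yaw -25.34 z [-0.001  0.001 -1.   ] F [ 0.7 -1.1 -5.7] w 20.8 gf 59.8 j [-0.63 -0.01  1.9  -0.    1.25  1.38]
```

send_rows(steps=[{"translation": [0, 0, -0.5], "delta_rot": [0, 0, 0], "jaw": 1.2}, {"translation": [0, 0, -1.5], "delta_rot": [0, 0, 0], "jaw": 1.2}, {"translation": [0, 0, -3.5], "delta_rot": [0, 0, 0], "jaw": 1.2}, {"translation": [0, 0, -6], "delta_rot": [0, 0, 0], "jaw": 1.2}, {"translation": [0, 0, -9], "delta_rot": [0, 0, 0], "jaw": 1.2}, {"translation": [0, 0, -12], "delta_rot": [0, 0, 0], "jaw": 1.2}, {"translation": [0, 0, -14.5], "delta_rot": [0, 0, 0], "jaw": 1.2}, {"translation": [0, 0, -16], "delta_rot": [0, 0, 0], "jaw": 1.2}])

```text
time: 3.35
tool_pos: [0.4833, -0.2629, 0.279]
tool_rot: [0.001, 0.976, -0.219, 0.002]
contact_force: [0.1, 0.4, -5.8]
gripper_width: 0.25
grasp_force: 59.8
```

```bash
python3 - <<'E'
from h import *
st(); go([.566,.167,.275],5.6)
E
```

```text
t 3.35 pos [ 0.4833 -0.2629  0.279 ] yaw -25.33 z [ 0.004 -0.003 -1.   ] F [ 0.1  0.4 -5.8] w 21.3 gf 59.8 j [-0.63 -0.15  1.75  0.    1.53  1.38]
to [0.566, 0.167, 0.275] 5.6 d_cm [-10.92 -42.4    0.32] rot [ 0.002 -0.004 -0.54 ]
```

send_rows(steps=[{"translation": [-0.3, -1, 0], "delta_rot": [0, 0, -0.02], "jaw": 1.2}, {"translation": [-0.8, -3, 0], "delta_rot": [0, 0, -0.05], "jaw": 1.2}, {"translation": [-1.6, -6, 0], "delta_rot": [0, 0, -0.09], "jaw": 1.2}, {"translation": [-2.5, -9.5, 0], "delta_rot": [0, 0, -0.13], "jaw": 1.2}, {"translation": [-3.4, -13, 0], "delta_rot": [0, 0, -0.17], "jaw": 1.2}, {"translation": [-4.3, -16.5, 0], "delta_rot": [0, 0, -0.21], "jaw": 1.2}, {"translation": [-5.2, -20, 0], "delta_rot": [0, 0, -0.25], "jaw": 1.2}, {"translation": [-6.1, -23.5, 0], "delta_rot": [0, 0, -0.29], "jaw": 1.2}])

```text
time: 4.15
tool_pos: [0.5269, -0.0216, 0.273]
tool_rot: [-0.0, 0.997, -0.075, -0.002]
contact_force: [0.8, 0.1, -6.2]
gripper_width: 0.246
grasp_force: 59.7
```

```bash
python3 - <<'E'
from h import *
st(); go([.566,.167,.275],5.6)
E
```

```text
t 4.15 pos [ 0.5269 -0.0216  0.273 ] yaw -8.56 z [-0.003  0.001 -1.   ] F [ 0.8  0.1 -6.2] w 21.0 gf 59.7 j [-0.18 -0.2   1.8   0.    1.54  1.54]
to [0.566, 0.167, 0.275] 5.6 d_cm [  1.06 -19.23  -0.19] rot [-0.001  0.003 -0.247]
```

send_rows(steps=[{"translation": [0.2, -3.5, 0], "delta_rot": [0, 0, -0.04], "jaw": 1.2}, {"translation": [0.4, -7, 0], "delta_rot": [0, 0, -0.08], "jaw": 1.2}, {"translation": [0.6, -10.5, 0], "delta_rot": [0, 0, -0.13], "jaw": 1.2}, {"translation": [0.8, -14, 0], "delta_rot": [0, 0, -0.18], "jaw": 1.2}, {"translation": [0.9, -16.5, 0], "delta_rot": [0, 0, -0.22], "jaw": 1.2}, {"translation": [1.0, -18.2, 0], "delta_rot": [0, 0, -0.24], "jaw": 1.2}, {"translation": [1.0, -19, 0], "delta_rot": [0, 0, -0.247], "jaw": 1.2}, {"translation": [1.0, -19, 0], "delta_rot": [0, 0, -0.247], "jaw": 1.2}])

```text
time: 4.95
tool_pos: [0.5662, 0.1628, 0.2742]
tool_rot: [0.0, 0.999, 0.048, -0.001]
contact_force: [0.0, 0.1, -6.5]
gripper_width: 0.247
grasp_force: 59.8
```

```bash
python3 - <<'E'
from h import *
st(); go([.566,.167,.2],5.6)
f=grab_frame("top"); cv2.imwrite("pics/t2.png",f["pixels"]); P=cloud(f); S=cloud(grab_frame("scene"))
# where is jug: handle-top points and cap
for C in (P,S):
    q=C.reshape(-1,3); q=q[(abs(q[:,0]-.58)<.12)&(abs(q[:,1]-.17)<.07)&(q[:,2]>.288)&(q[:,2]<.305)]
    print("cap",len(q),cv2.minEnclosingCircle((q[:,:2]*1000).astype(np.float32)),q.mean(0))
E
```

```text
t 4.95 pos [0.5662 0.1628 0.2742] yaw 5.49 z [-0.002 -0.    -1.   ] F [ 0.   0.1 -6.5] w 21.1 gf 59.8 j [ 0.15 -0.05  1.66 -0.    1.53  1.63]
to [0.566, 0.167, 0.2] 5.6 d_cm [ 0.04 -0.42  7.42] rot [ 0.     0.002 -0.002]
cap 163 ((604.1170654296875, 153.97433471679688), 50.03474807739258) [0.62929517 0.14857786 0.29458016]
cap 753 ((584.7471923828125, 163.20510864257812), 70.1555404663086) [0.62092314 0.16819108 0.29539618]
```

send_rows(steps=[{"translation": [0, -0.4, 0.5], "delta_rot": [0, 0, 0], "jaw": 1.2}, {"translation": [0, -0.4, 2], "delta_rot": [0, 0, 0], "jaw": 1.2}, {"translation": [0, -0.4, 3.5], "delta_rot": [0, 0, 0], "jaw": 1.2}, {"translation": [0, -0.4, 4.8], "delta_rot": [0, 0, 0], "jaw": 1.2}, {"translation": [0, -0.4, 5], "delta_rot": [0, 0, 0], "jaw": 1.2}, {"translation": [0, -0.4, 5], "delta_rot": [0, 0, 0], "jaw": 1.2}, {"translation": [0, -0.4, 5], "delta_rot": [0, 0, 0], "jaw": 1.2}, {"translation": [0, -0.4, 5], "delta_rot": [0, 0, 0], "jaw": 1.2}])

```text
time: 5.85
tool_pos: [0.5669, 0.1664, 0.2265]
tool_rot: [-0.0, 0.999, 0.047, 0.001]
contact_force: [0.1, 1.0, -5.9]
gripper_width: 0.246
grasp_force: 59.7
```

```bash
python3 - <<'E'
from h import *
st(); go([.566,.167,.124],5.6)
f=grab_frame("scene"); cv2.imwrite("pics/s2.png",cv2.resize(f["pixels"][200:400,200:440],None,fx=3,fy=3,interpolation=cv2.INTER_CUBIC))
E
```

```text
t 5.85 pos [0.5669 0.1664 0.2265] yaw 5.43 z [ 0.002  0.    -1.   ] F [ 0.1  1.  -5.9] w 21.0 gf 59.7 j [ 0.16 -0.02  1.72 -0.    1.44  1.64]
to [0.566, 0.167, 0.124] 5.6 d_cm [-0.1  -0.07 10.25] rot [-0.    -0.002 -0.003]
```

View pics/s2.png

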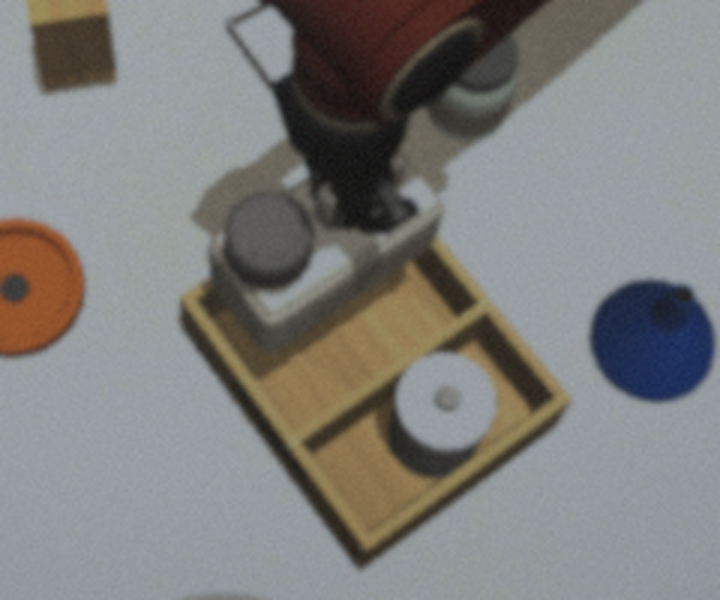

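The scene crop shows the jug hanging level over the large bay, with its cap at (268,240) towards the far end and its long side parallel to the divider. I'll lower it to 1 cm above the floor, then slowly to contact.

send_rows(steps=[{"translation": [0, -0.1, 1], "delta_rot": [0, 0, 0], "jaw": 1.2}, {"translation": [0, -0.1, 3], "delta_rot": [0, 0, 0], "jaw": 1.2}, {"translation": [0, -0.1, 5], "delta_rot": [0, 0, 0], "jaw": 1.2}, {"translation": [0, -0.1, 7], "delta_rot": [0, 0, 0], "jaw": 1.2}, {"translation": [0, -0.1, 8.5], "delta_rot": [0, 0, 0], "jaw": 1.2}, {"translation": [0, -0.1, 9.2], "delta_rot": [0, 0, 0], "jaw": 1.2}, {"translation": [0, -0.1, 9.6], "delta_rot": [0, 0, 0], "jaw": 1.2}, {"translation": [0, -0.1, 9.6], "delta_rot": [0, 0, 0], "jaw": 1.2}])

```text
time: 6.7
tool_pos: [0.5663, 0.1673, 0.1293]
tool_rot: [-0.0, 0.999, 0.047, 0.0]
contact_force: [0.8, 0.1, -6.7]
gripper_width: 0.244
grasp_force: 59.8
```

```bash
python3 - <<'E'
from h import *
st(); go([.566,.167,.124],5.6)
E
```

```text
t 6.7 pos [0.5663 0.1673 0.1293] yaw 5.43 z [ 0.  0. -1.] F [ 0.8  0.1 -6.7] w 20.8 gf 59.8 j [0.16 0.07 1.79 0.   1.28 1.64]
to [0.566, 0.167, 0.124] 5.6 d_cm [-0.04  0.02  0.53] rot [-0.    -0.    -0.003]
```

send_rows(steps=[{"translation": [0, 0.1, 0.1], "delta_rot": [0, 0, 0], "jaw": 1.2}, {"translation": [0, 0.1, 0.2], "delta_rot": [0, 0, 0], "jaw": 1.2}, {"translation": [0, 0.1, 0.3], "delta_rot": [0, 0, 0], "jaw": 1.2}, {"translation": [0, 0.1, 0.4], "delta_rot": [0, 0, 0], "jaw": 1.2}, {"translation": [0, 0.1, 0.5], "delta_rot": [0, 0, 0], "jaw": 1.2}, {"translation": [0, 0.1, 0.55], "delta_rot": [0, 0, 0], "jaw": 1.2}, {"translation": [0, 0.1, 0.55], "delta_rot": [0, 0, 0], "jaw": 1.2}, {"translation": [0, 0.1, 0.55], "delta_rot": [0, 0, 0], "jaw": 1.2}])

```text
time: 7.5
tool_pos: [0.5663, 0.1663, 0.1238]
tool_rot: [-0.0, 0.999, 0.047, 0.0]
contact_force: [-0.3, 0.4, -6.9]
gripper_width: 0.244
grasp_force: 59.7
```

```bash
cat > m3.py <<'E'
from h import *
st()
f=grab_frame("top"); P=cloud(f); S=cloud(grab_frame("scene"))
c,s=np.cos(np.radians(5.6)),np.sin(np.radians(5.6)); A=np.array([[c,s],[-s,c]]); O=np.array([.5695,.1877])
for n,C in (("T",P),("S",S)):
    q=C.reshape(-1,3); b=(q[:,:2]-O)@A.T; z=q[:,2]
    m=(abs(b[:,0])<.11)&(abs(b[:,1])<.085)
    def r(z0,z1,n2,e=True):
        k=m&(z>z0)&(z<z1)&e; x=b[k]*1000
        if len(x)>5: print(n,n2,len(x),"x",np.round(np.percentile(x[:,0],[1,50,99]),1),"y",np.round(np.percentile(x[:,1],[1,50,99]),1))
    r(.088,.100,"shoulder"); r(.141,.150,"cap"); r(.005,.014,"floor"); r(.07,.08,"rim"); r(.130,.1415,"h/b")
    r(.07,.08,"wall-y rim",b[:,1]<-.055); r(.07,.08,"divider rim",(b[:,1]>.055)&(abs(b[:,0])<.06))
    k=m&(z>.088)&(z<.1)
    print(n,cv2.minAreaRect((b[k]*1000).astype(np.float32)))
E
python3 m3.py
```

```text
t 7.5 pos [0.5663 0.1663 0.1238] yaw 5.43 z [ 0.  0. -1.] F [-0.3  0.4 -6.9] w 20.9 gf 59.7 j [0.16 0.08 1.8  0.   1.27 1.64]
T shoulder 433 x [-74.4 -30.9  73.2] y [-57.  -47.7  14.3]
T cap 60 x [18.3 61.7 77.2] y [-49.9 -44.3 -32.1]
T floor 372 x [-87.8 -59.7  87.6] y [-73.7  44.   63.9]
T rim 875 x [-96.5 -18.6  96.7] y [-73.2 -39.   82.8]
T h/b 28 x [ 2.1 61.6 81.7] y [-51.2 -47.7 -25. ]
T wall-y rim 383 x [-95.   -5.1  96.3] y [-73.3 -67.7 -55.7]
T divider rim 61 x [-59.8 -42.8 -28.9] y [62.9 67.1 83.8]
T ((-22.59745979309082, -21.056716918945312), (119.90797424316406, 174.48114013671875), 40.00190734863281)
S shoulder 582 x [-72.5   7.8  75.1] y [-56.1   1.2  83.3]
S cap 505 x [ 2.4 52.8 80.1] y [-48.2 -20.5   5.9]
S floor 1118 x [-87.7   8.3  98.1] y [-36.3  35.1  84.1]
S rim 1102 x [-96.4  29.1  97.4] y [-73.6  18.3  82.2]
S h/b 162 x [-55.8  37.8  81.8] y [-49.9 -14.6   7.5]
S wall-y rim 164 x [-13.8  63.2  97.4] y [-74.5 -69.2 -56.6]
S divider rim 203 x [-57.5  -0.5  58.6] y [62.1 67.1 72. ]
S ((1.5189971923828125, 13.818492889404297), (141.9022674560547, 150.56704711914062), 88.9920425415039)
```

send_rows(steps=[{"translation": [0, 0.1, 0.1], "delta_rot": [0, 0, 0], "jaw": 1.2}, {"translation": [0, 0.1, 0.1], "delta_rot": [0, 0, 0], "jaw": 1.2}, {"translation": [0, 0.1, 0.15], "delta_rot": [0, 0, 0], "jaw": 1.2}, {"translation": [0, 0.1, 0.15], "delta_rot": [0, 0, 0], "jaw": 1.2}, {"translation": [0, 0.1, 0.2], "delta_rot": [0, 0, 0], "jaw": 1.2}, {"translation": [0, 0.1, 0.2], "delta_rot": [0, 0, 0], "jaw": 1.2}, {"translation": [0, 0.1, 0.2], "delta_rot": [0, 0, 0], "jaw": 1.2}, {"translation": [0, 0.1, 0.2], "delta_rot": [0, 0, 0], "jaw": 1.2}])

```text
time: 8.4
tool_pos: [0.5666, 0.1654, 0.1234]
tool_rot: [-0.0, 0.999, 0.048, 0.0]
contact_force: [-6.2, 0.9, 4.3]
gripper_width: 0.249
grasp_force: 61.4
```

It's on the floor, so I'll release and go up.

send_rows(steps=[{"translation": [0, 0, -0.1], "delta_rot": [0, 0, 0], "jaw": 1.2}, {"translation": [0, 0, -0.1], "delta_rot": [0, 0, 0], "jaw": 4.5}, {"translation": [0, 0, -0.1], "delta_rot": [0, 0, 0], "jaw": 4.5}, {"translation": [0, 0, -0.1], "delta_rot": [0, 0, 0], "jaw": 4.5}, {"translation": [0, 0, -2], "delta_rot": [0, 0, 0], "jaw": 4.5}, {"translation": [0, 0, -5.5], "delta_rot": [0, 0, 0], "jaw": 4.5}, {"translation": [0, 0, -9.5], "delta_rot": [0, 0, 0], "jaw": 4.5}, {"translation": [0, 0, -12], "delta_rot": [0, 0, 0], "jaw": 4.5}])

```text
time: 9.2
tool_pos: [0.5678, 0.1653, 0.2456]
tool_rot: [-0.0, 0.999, 0.047, 0.003]
contact_force: [0.9, 1.6, -0.5]
gripper_width: 0.531
grasp_force: 0.0
```

```bash
python3 - <<'E'
from h import *
st(); go([.640,-.125,.25],70.8)
E
```

```text
t 9.2 pos [0.5678 0.1653 0.2456] yaw 5.42 z [ 0.005  0.001 -1.   ] F [ 0.9  1.6 -0.5] w 45.3 gf 0.0 j [ 0.16 -0.03  1.7  -0.    1.47  1.63]
to [0.64, -0.125, 0.25] 70.8 d_cm [ 4.45 29.58 -0.41] rot [ 0.003 -0.005 -1.141]
```

send_rows(steps=[{"translation": [0.4, 2, 0], "delta_rot": [0, 0, -0.12], "jaw": 8.5}, {"translation": [1, 6, 0], "delta_rot": [0, 0, -0.26], "jaw": 8.5}, {"translation": [1.6, 10.5, 0], "delta_rot": [0, 0, -0.4], "jaw": 8.5}, {"translation": [2.3, 15, 0], "delta_rot": [0, 0, -0.55], "jaw": 8.5}, {"translation": [3, 19.5, 0], "delta_rot": [0, 0, -0.7], "jaw": 8.5}, {"translation": [3.6, 24, 0], "delta_rot": [0, 0, -0.85], "jaw": 8.5}, {"translation": [4.2, 27.5, 0], "delta_rot": [0, 0, -1.0], "jaw": 8.5}, {"translation": [4.5, 29.5, 0], "delta_rot": [0, 0, -1.14], "jaw": 8.5}])

```text
time: 10.0
tool_pos: [0.6397, -0.1275, 0.2419]
tool_rot: [0.001, 0.814, 0.58, 0.0]
contact_force: [-0.7, 0.6, -0.4]
gripper_width: 0.997
grasp_force: 0.0
```

```bash
python3 m3.py; python3 - <<'E'
from h import *
go([.640,-.1255,.16],70.8)
E
```

```text
t 10.0 pos [ 0.6397 -0.1275  0.2419] yaw 70.93 z [ 0.001 -0.001 -1.   ] F [-0.7  0.6 -0.4] w 85.2 gf 0.0 j [-0.31  0.12  1.55 -0.    1.47  0.02]
T shoulder 1167 x [-74.4 -17.2  70.5] y [-57.9 -33.2  81.6]
T cap 509 x [23.3 52.  79.3] y [-49.7 -23.    4.3]
T floor 988 x [-87.7 -12.4  87.5] y [-73.3  46.   64.1]
T rim 1224 x [-96.5  -4.8  96.4] y [-73.1   2.7  82.3]
T h/b 352 x [-57.3 -16.7  80.9] y [-51.6 -23.9   3.4]
T wall-y rim 436 x [-95.    0.   96.3] y [-73.4 -67.2 -55.6]
T divider rim 224 x [-57.6  -2.5  58.9] y [62.8 68.  83.5]
T ((-0.10888671875, 13.250621795654297), (143.1140899658203, 153.42959594726562), 89.47862243652344)
S shoulder 967 x [-72.6 -12.3  75.1] y [-57.   -5.5  81.6]
S cap 479 x [26.6 53.7 80.1] y [-48.5 -21.7   3.5]
S floor 1136 x [-87.5   9.1 100.2] y [-57.8  34.4  83.9]
S rim 1267 x [-96.4   3.   97.3] y [-73.8  15.4  81.8]
S h/b 366 x [-56.7 -11.8  81.7] y [-48.8 -19.9   6. ]
S wall-y rim 297 x [-95.4 -13.2  96.5] y [-74.9 -68.6 -56.5]
S divider rim 209 x [-58.1   0.2  59.4] y [61.6 67.  72.2]
S ((1.2474212646484375, 13.041854858398438), (143.55474853515625, 150.81640625), 89.8044662475586)
to [0.64, -0.1255, 0.16] 70.8 d_cm [ 0.18 -0.03  8.18] rot [ 0.001  0.001 -0.004]
```

send_rows(steps=[{"translation": [0.2, 0, 1.5], "delta_rot": [0, 0, 0], "jaw": 8.5}, {"translation": [0.2, 0, 5], "delta_rot": [0, 0, 0], "jaw": 8.5}, {"translation": [0.2, 0, 9], "delta_rot": [0, 0, 0], "jaw": 8.5}, {"translation": [0.2, 0, 12.5], "delta_rot": [0, 0, 0], "jaw": 8.5}, {"translation": [0.2, 0, 13.8], "delta_rot": [0, 0, 0], "jaw": 8.5}, {"translation": [0.2, 0, 13.8], "delta_rot": [0, 0, 0], "jaw": 5.4}, {"translation": [0.2, 0, 13.8], "delta_rot": [0, 0, 0], "jaw": 5.4}, {"translation": [0.2, 0, 13.8], "delta_rot": [0, 0, 0], "jaw": 5.4}])

```text
time: 10.9
tool_pos: [0.6413, -0.1224, 0.1065]
tool_rot: [0.002, 0.815, 0.579, 0.001]
contact_force: [-0.5, 0.5, -1.2]
gripper_width: 0.746
grasp_force: 70.0
```

```bash
python3 - <<'E'
from h import *
st()
f=grab_frame("wrist"); cv2.imwrite("pics/w3.png",f["pixels"])
E
```

```text
t 10.9 pos [ 0.6413 -0.1224  0.1065] yaw 70.75 z [ 0.004 -0.001 -1.   ] F [-0.5  0.5 -1.2] w 63.7 gf 70.0 j [-0.3   0.23  1.66  0.    1.25  0.03]
```

View pics/w3.png

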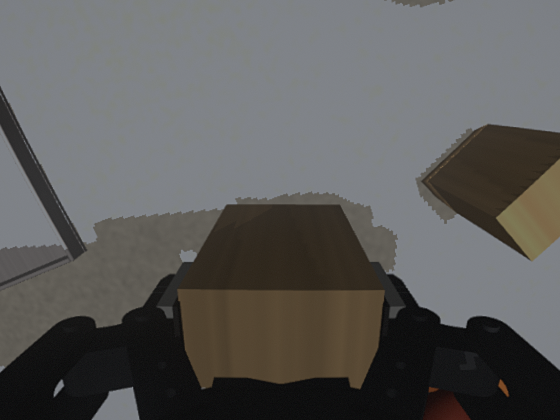

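Block gripped (63.7 mm), sitting about 3 mm off the jaw centre in tool -x. I'll lift it clear of the jug's cap and carry it over.

send_rows(steps=[{"translation": [0, 0, -0.5], "delta_rot": [0, 0, 0], "jaw": 5.4}, {"translation": [0, 0, -2], "delta_rot": [0, 0, 0], "jaw": 5.4}, {"translation": [0, 0, -5], "delta_rot": [0, 0, 0], "jaw": 5.4}, {"translation": [0, 0, -8.5], "delta_rot": [0, 0, 0], "jaw": 5.4}, {"translation": [0, 0, -12], "delta_rot": [0, 0, 0], "jaw": 5.4}, {"translation": [0, 0, -15], "delta_rot": [0, 0, 0], "jaw": 5.4}, {"translation": [0, 0, -16.5], "delta_rot": [0, 0, 0], "jaw": 5.4}, {"translation": [0, 0, -17], "delta_rot": [0, 0, 0], "jaw": 5.4}])

```text
time: 11.75
tool_pos: [0.6407, -0.1226, 0.2776]
tool_rot: [0.002, 0.815, 0.579, 0.002]
contact_force: [0.6, -0.7, -1.0]
gripper_width: 0.739
grasp_force: 70.0
```

```bash
python3 - <<'E'
from h import *
st(); go([.5274,.2277,.275],95.6)
E
```

```text
t 11.75 pos [ 0.6407 -0.1226  0.2776] yaw 70.74 z [ 0.005 -0.002 -1.   ] F [ 0.6 -0.7 -1. ] w 63.1 gf 70.0 j [-0.3   0.1   1.51  0.    1.53  0.03]
to [0.5274, 0.2277, 0.275] 95.6 d_cm [ 29.33 -22.25   0.15] rot [ 0.005  0.001 -0.434]
```

send_rows(steps=[{"translation": [1.5, -1.1, 0], "delta_rot": [0, 0, -0.02], "jaw": 5.4}, {"translation": [4.5, -3.4, 0], "delta_rot": [0, 0, -0.06], "jaw": 5.4}, {"translation": [8, -6.1, 0], "delta_rot": [0, 0, -0.12], "jaw": 5.4}, {"translation": [11.5, -8.7, 0], "delta_rot": [0, 0, -0.18], "jaw": 5.4}, {"translation": [15, -11.4, 0], "delta_rot": [0, 0, -0.24], "jaw": 5.4}, {"translation": [18.5, -14, 0], "delta_rot": [0, 0, -0.3], "jaw": 5.4}, {"translation": [22, -16.7, 0], "delta_rot": [0, 0, -0.36], "jaw": 5.4}, {"translation": [25, -19, 0], "delta_rot": [0, 0, -0.4], "jaw": 5.4}])

```text
time: 12.55
tool_pos: [0.5401, 0.1789, 0.2711]
tool_rot: [-0.002, 0.683, 0.731, -0.002]
contact_force: [0.7, 0.9, -1.4]
gripper_width: 0.74
grasp_force: 70.2
```

```bash
python3 - <<'E'
from h import *
st(); go([.5274,.2277,.275],95.6)
E
```

```text
t 12.55 pos [0.5401 0.1789 0.2711] yaw 93.89 z [-0.004 -0.    -1.   ] F [ 0.7  0.9 -1.4] w 63.2 gf 70.2 j [ 0.19 -0.09  1.71  0.    1.53  0.12]
to [0.5274, 0.2277, 0.275] 95.6 d_cm [ 4.96 -0.94 -0.38] rot [-0.004 -0.    -0.03 ]
```

send_rows(steps=[{"translation": [2, -0.4, 0], "delta_rot": [0, 0, -0.01], "jaw": 5.4}, {"translation": [3.7, -0.7, 0], "delta_rot": [0, 0, -0.02], "jaw": 5.4}, {"translation": [4.6, -0.9, 0], "delta_rot": [0, 0, -0.03], "jaw": 5.4}, {"translation": [4.9, -0.9, 0], "delta_rot": [0, 0, -0.03], "jaw": 5.4}, {"translation": [4.9, -0.9, 0], "delta_rot": [0, 0, -0.03], "jaw": 5.4}, {"translation": [4.9, -0.9, 0], "delta_rot": [0, 0, -0.03], "jaw": 5.4}, {"translation": [4.9, -0.9, 0], "delta_rot": [0, 0, -0.03], "jaw": 5.4}, {"translation": [4.9, -0.9, 0], "delta_rot": [0, 0, -0.03], "jaw": 5.4}])

```text
time: 13.35
tool_pos: [0.531, 0.2241, 0.2738]
tool_rot: [0.0, 0.674, 0.739, -0.0]
contact_force: [0.7, -0.2, -1.2]
gripper_width: 0.742
grasp_force: 70.2
```

```bash
python3 - <<'E'
from h import *
st(); go([.5274,.2277,.275],95.6)
f=grab_frame("scene"); S=cloud(f); cv2.imwrite("pics/s4.png",cv2.resize(f["pixels"][200:400,200:440],None,fx=3,fy=3,interpolation=cv2.INTER_CUBIC))
c,s=np.cos(np.radians(5.6)),np.sin(np.radians(5.6)); A=np.array([[c,s],[-s,c]]); O=np.array([.5695,.1877])
q=S.reshape(-1,3); b=(q[:,:2]-O)@A.T*1000; z=q[:,2]
px=f["pixels"].reshape(-1,3).astype(int); wood=(px[:,2]-px[:,0]>25)
k=(z>.17)&(z<.30)&(abs(b[:,0]+38)<60)&(abs(b[:,1]-41)<40)&wood
print("block pts",k.sum(), "x",np.percentile(b[k,0],[1,5,50,95,99]).round(1),"y",np.percentile(b[k,1],[1,5,50,95,99]).round(1),"z",np.percentile(z[k],[1,50,99]))
kk=k&(z>.20)&(z<.26);print("y face hi",np.percentile(b[kk,1],[50,80,95]).round(1), kk.sum())
E
```

```text
t 13.35 pos [0.531  0.2241 0.2738] yaw 95.32 z [-0. -0. -1.] F [ 0.7 -0.2 -1.2] w 63.3 gf 70.2 j [ 0.27 -0.08  1.7  -0.    1.52  0.18]
to [0.5274, 0.2277, 0.275] 95.6 d_cm [ 0.39 -0.32 -0.12] rot [-0.     0.    -0.005]
block pts 131 x [-60.9 -56.7 -22.1  -0.2   0.4] y [24.  29.5 48.3 53.  53.4] z [0.18282941 0.29636321 0.29996819]
y face hi [48.8 52.7 53.4] 12
```

View pics/s4.png

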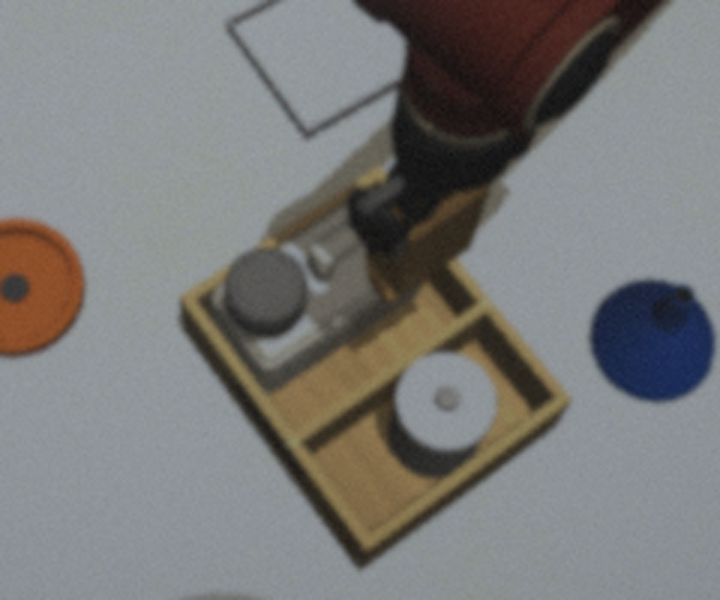

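The jug stands along the near long wall, with its cap at (265,290). The block hangs over the gap about 5 mm too near the jug, so I'll correct that while lowering.

send_rows(steps=[{"translation": [0.3, -0.2, 0.5], "delta_rot": [0, 0, 0], "jaw": 5.4}, {"translation": [0.55, -0.3, 1.5], "delta_rot": [0, 0, 0], "jaw": 5.4}, {"translation": [0.55, -0.3, 3.5], "delta_rot": [0, 0, 0], "jaw": 5.4}, {"translation": [0.55, -0.3, 5.5], "delta_rot": [0, 0, 0], "jaw": 5.4}, {"translation": [0.55, -0.3, 7], "delta_rot": [0, 0, 0], "jaw": 5.4}, {"translation": [0.55, -0.3, 8], "delta_rot": [0, 0, 0], "jaw": 5.4}, {"translation": [0.55, -0.3, 8.5], "delta_rot": [0, 0, 0], "jaw": 5.4}, {"translation": [0.55, -0.3, 8.5], "delta_rot": [0, 0, 0], "jaw": 5.4}])

```text
time: 14.2
tool_pos: [0.527, 0.2299, 0.1881]
tool_rot: [-0.0, 0.673, 0.74, -0.0]
contact_force: [0.3, -0.2, -1.3]
gripper_width: 0.738
grasp_force: 70.2
```

```bash
python3 - <<'E'
from h import *
st(); go([.5274,.2277,.1165],95.6)
f=grab_frame("wrist"); cv2.imwrite("pics/w5.png",f["pixels"])
E
```

```text
t 14.2 pos [0.527  0.2299 0.1881] yaw 95.39 z [-0.001 -0.    -1.   ] F [ 0.3 -0.2 -1.3] w 63.0 gf 70.2 j [ 0.28 -0.02  1.79  0.    1.38  0.19]
to [0.5274, 0.2277, 0.1165] 95.6 d_cm [-0.22  0.03  7.16] rot [-0.001  0.    -0.004]
```

View pics/w5.png

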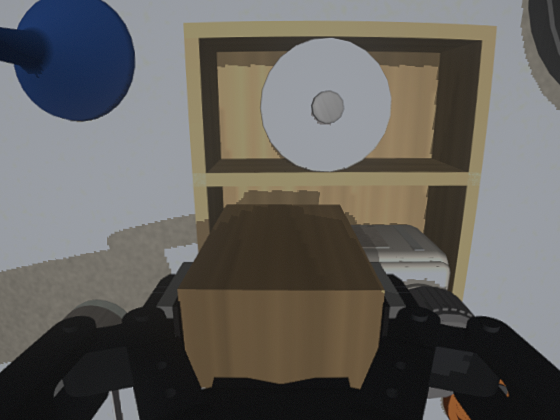

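The wrist view shows the block foot (edge at row ~205) between the divider (row ~180) and the jug shoulder, already below shoulder height with no contact force. I'll lower it the rest of the way.

send_rows(steps=[{"translation": [-0.1, 0, 1], "delta_rot": [0, 0, 0], "jaw": 5.4}, {"translation": [-0.1, 0, 2], "delta_rot": [0, 0, 0], "jaw": 5.4}, {"translation": [-0.1, 0, 3], "delta_rot": [0, 0, 0], "jaw": 5.4}, {"translation": [-0.1, 0, 4], "delta_rot": [0, 0, 0], "jaw": 5.4}, {"translation": [-0.1, 0, 5], "delta_rot": [0, 0, 0], "jaw": 5.4}, {"translation": [-0.1, 0, 6], "delta_rot": [0, 0, 0], "jaw": 5.4}, {"translation": [-0.1, 0, 6.5], "delta_rot": [0, 0, 0], "jaw": 5.4}, {"translation": [-0.1, 0, 6.5], "delta_rot": [0, 0, 0], "jaw": 5.4}])

```text
time: 15.05
tool_pos: [0.5266, 0.2287, 0.1225]
tool_rot: [-0.001, 0.673, 0.74, -0.001]
contact_force: [-0.2, -0.1, -0.7]
gripper_width: 0.738
grasp_force: 70.2
```

send_rows(steps=[{"translation": [0, 0, 0.2], "delta_rot": [0, 0, 0], "jaw": 5.4}, {"translation": [0, 0, 0.4], "delta_rot": [0, 0, 0], "jaw": 5.4}, {"translation": [0, 0, 0.55], "delta_rot": [0, 0, 0], "jaw": 5.4}, {"translation": [0, 0, 0.65], "delta_rot": [0, 0, 0], "jaw": 5.4}, {"translation": [0, 0, 0.65], "delta_rot": [0, 0, 0], "jaw": 5.4}, {"translation": [0, 0, 0.65], "delta_rot": [0, 0, 0], "jaw": 5.4}, {"translation": [0, 0, 0.65], "delta_rot": [0, 0, 0], "jaw": 5.4}, {"translation": [0, 0, 0.65], "delta_rot": [0, 0, 0], "jaw": 5.4}])

```text
time: 15.85
tool_pos: [0.5274, 0.2289, 0.1174]
tool_rot: [0.0, 0.673, 0.74, 0.0]
contact_force: [-0.1, 0.3, -1.0]
gripper_width: 0.738
grasp_force: 70.2
```

send_rows(steps=[{"translation": [0, 0, 0.1], "delta_rot": [0, 0, 0], "jaw": 5.4}, {"translation": [0, 0, 0.2], "delta_rot": [0, 0, 0], "jaw": 5.4}, {"translation": [0, 0, 0.25], "delta_rot": [0, 0, 0], "jaw": 5.4}, {"translation": [0, 0, 0.25], "delta_rot": [0, 0, 0], "jaw": 5.4}, {"translation": [0, 0, 0.3], "delta_rot": [0, 0, 0], "jaw": 5.4}, {"translation": [0, 0, 0.3], "delta_rot": [0, 0, 0], "jaw": 5.4}, {"translation": [0, 0, 0.3], "delta_rot": [0, 0, 0], "jaw": 5.4}, {"translation": [0, 0, 0.3], "delta_rot": [0, 0, 0], "jaw": 5.4}])

```text
time: 16.65
tool_pos: [0.5273, 0.2289, 0.1143]
tool_rot: [0.0, 0.673, 0.74, 0.0]
contact_force: [-0.0, -0.3, -1.6]
gripper_width: 0.738
grasp_force: 70.2
```

send_rows(steps=[{"translation": [0, 0, 0.1], "delta_rot": [0, 0, 0], "jaw": 5.4}, {"translation": [0, 0, 0.1], "delta_rot": [0, 0, 0], "jaw": 5.4}, {"translation": [0, 0, 0.15], "delta_rot": [0, 0, 0], "jaw": 5.4}, {"translation": [0, 0, 0.2], "delta_rot": [0, 0, 0], "jaw": 5.4}, {"translation": [0, 0, 0.2], "delta_rot": [0, 0, 0], "jaw": 5.4}, {"translation": [0, 0, 0.25], "delta_rot": [0, 0, 0], "jaw": 5.4}, {"translation": [0, 0, 0.25], "delta_rot": [0, 0, 0], "jaw": 5.4}, {"translation": [0, 0, 0.25], "delta_rot": [0, 0, 0], "jaw": 5.4}])

```text
time: 17.45
tool_pos: [0.5274, 0.229, 0.1129]
tool_rot: [-0.0, 0.673, 0.74, -0.0]
contact_force: [-3.1, -1.5, 6.6]
gripper_width: 0.739
grasp_force: 71.1
```

```bash
python3 - <<'E'
from h import *
st()
f=grab_frame("scene"); S=cloud(f); cv2.imwrite("pics/s6.png",cv2.resize(f["pixels"][200:400,200:440],None,fx=3,fy=3,interpolation=cv2.INTER_CUBIC))
c,s=np.cos(np.radians(5.6)),np.sin(np.radians(5.6)); A=np.array([[c,s],[-s,c]]); O=np.array([.5695,.1877])
q=S.reshape(-1,3); b=(q[:,:2]-O)@A.T*1000; z=q[:,2]
px=f["pixels"].reshape(-1,3).astype(int); wood=(px[:,2]-px[:,0]>20)
k=(z>.08)&(z<.15)&(abs(b[:,0]+38)<60)&(abs(b[:,1]-41)<40)&wood
print(k.sum(), "x",np.percentile(b[k,0],[1,5,50,95,99]).round(1),"y",np.percentile(b[k,1],[1,5,50,95,99]).round(1),"z",np.percentile(z[k],[1,50,90,99]))
E
```

```text
t 17.45 pos [0.5274 0.229  0.1129] yaw 95.39 z [-0.  0. -1.] F [-3.1 -1.5  6.6] w 63.1 gf 71.1 j [0.28 0.05 1.84 0.   1.25 0.19]
113 x [-89.4 -53.7 -28.5  -7.1  -3.5] y [51.3 52.4 58.1 61.6 70.2] z [0.08013358 0.13693831 0.14142153 0.14367989]
```

It's on the floor with its top at about 0.139. I'll release it and go up.

send_rows(steps=[{"translation": [0, 0, -0.1], "delta_rot": [0, 0, 0], "jaw": 5.4}, {"translation": [0, 0, -0.1], "delta_rot": [0, 0, 0], "jaw": 8}, {"translation": [0, 0, -0.1], "delta_rot": [0, 0, 0], "jaw": 8}, {"translation": [0, 0, -0.1], "delta_rot": [0, 0, 0], "jaw": 8}, {"translation": [0, 0, -1.5], "delta_rot": [0, 0, 0], "jaw": 8}, {"translation": [0, 0, -5], "delta_rot": [0, 0, 0], "jaw": 8}, {"translation": [0, 0, -9], "delta_rot": [0, 0, 0], "jaw": 8}, {"translation": [0, 0, -12], "delta_rot": [0, 0, 0], "jaw": 8}])

```text
time: 18.3
tool_pos: [0.528, 0.2291, 0.2357]
tool_rot: [0.001, 0.673, 0.74, 0.002]
contact_force: [-0.4, 0.4, 0.7]
gripper_width: 0.937
grasp_force: 0.0
```

```bash
python3 m3.py; python3 - <<'E'
from h import *
f=grab_frame("scene"); cv2.imwrite("pics/s7.png",cv2.resize(f["pixels"][200:400,200:440],None,fx=3,fy=3,interpolation=cv2.INTER_CUBIC))
go([.6231,.1713,.22],-24.4)
E
```

```text
t 18.3 pos [0.528  0.2291 0.2357] yaw 95.39 z [ 0.003  0.001 -1.   ] F [-0.4  0.4  0.7] w 80.0 gf 0.0 j [ 0.28 -0.06  1.74  0.    1.46  0.19]
T shoulder 1180 x [-74.3 -17.7  70.3] y [-57.7 -32.3  77.8]
T cap 580 x [-65.7  48.2  78. ] y [-49.8 -19.3  57.9]
T floor 652 x [-93.   22.3  87.8] y [-73.6  43.7  64.1]
T rim 1133 x [-96.6   7.4  96.4] y [-73.2 -17.1  83. ]
T h/b 822 x [-66.5 -28.2  78.6] y [-50.4  24.6  59.8]
T wall-y rim 440 x [-95.1   1.3  96.3] y [-73.4 -67.2 -55.8]
T divider rim 122 x [-29.8  27.3  59.7] y [62.9 68.2 83.4]
T ((0.3215789794921875, 12.754615783691406), (151.25009155273438, 142.34336853027344), 0.020900532603263855)
S shoulder 751 x [-72.    0.5  75.6] y [-57.   -3.3  82.6]
S cap 574 x [-63.6  48.4  79.7] y [-48.6 -17.7  56.4]
S floor 698 x [-87.3  35.9  98.5] y [-58.2  39.1  84.1]
S rim 1149 x [-96.3  13.8  97.4] y [-74.   20.6  81.2]
S h/b 675 x [-66.9 -20.8  81. ] y [-48.   31.1  59.3]
S wall-y rim 297 x [-95.  -14.7  97. ] y [-74.7 -68.8 -55.8]
S divider rim 232 x [-58.3  -6.1  58.4] y [58.5 66.4 71.8]
S ((1.6547317504882812, 13.232471466064453), (143.0150604248047, 154.07086181640625), 89.92089080810547)
to [0.6231, 0.1713, 0.22] -24.4 d_cm [-6.67  8.8   1.69] rot [ 0.003 -0.009  2.091]
```

View pics/s7.png

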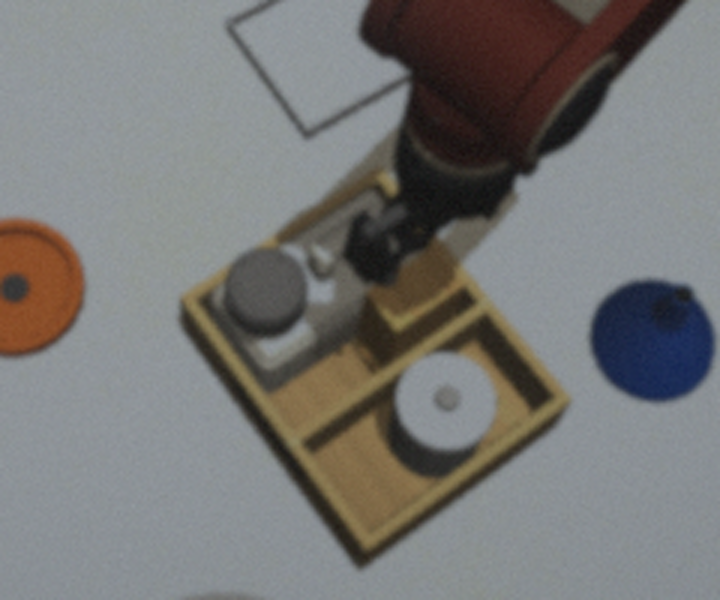

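The block stands in the gap, top at (410,290), between jug and divider. Next is the cap, gripped with the finger line at 60° to the jug axis.

```bash
python3 - <<'E'
from h import *
c=None
for n in ("top","scene"):
    q=cloud(grab_frame(n)).reshape(-1,3); q=q[(q[:,2]>.1405)&(q[:,2]<.15)]; m=np.array([.6234,.1709])
    for _ in range(6):
        k=q[np.hypot(*(q[:,:2]-m).T)<.033]; cc,r=cv2.minEnclosingCircle((k[:,:2]*1000).astype(np.float32)); m=np.array(cc)/1000
    print(n,m,r,k.mean(0))
st(); go([.6234,.1712,.22],155.6)
E
```

```text
top [0.6238869 0.1697836] 29.80082130432129 [0.62317151 0.16984618 0.14505896]
scene [0.62384338 0.17136078] 30.067981719970703 [0.62487342 0.17117801 0.1451244 ]
t 18.55 pos [0.5271 0.2288 0.2318] yaw 95.39 z [-0. -0. -1.] F [-1.   0.4  0.1] w 80.5 gf 0.0 j [ 0.28 -0.06  1.75 -0.    1.45  0.19]
to [0.6234, 0.1712, 0.22] 155.6 d_cm [-6.64  9.05  1.18] rot [-0.    -0.    -1.051]
```

send_rows(steps=[{"translation": [-0.8, 1.2, 0], "delta_rot": [0, 0, -0.12], "jaw": 8.3}, {"translation": [-2, 2.8, 0], "delta_rot": [0, 0, -0.26], "jaw": 8.3}, {"translation": [-3.4, 4.6, 0], "delta_rot": [0, 0, -0.4], "jaw": 8.3}, {"translation": [-4.6, 6.3, 0], "delta_rot": [0, 0, -0.55], "jaw": 8.3}, {"translation": [-5.8, 7.9, 0], "delta_rot": [0, 0, -0.7], "jaw": 8.3}, {"translation": [-6.5, 8.8, 0], "delta_rot": [0, 0, -0.85], "jaw": 8.3}, {"translation": [-6.7, 9.1, 0.5], "delta_rot": [0, 0, -0.98], "jaw": 8.3}, {"translation": [-6.7, 9.1, 1], "delta_rot": [0, 0, -1.05], "jaw": 8.3}])

```text
time: 19.35
tool_pos: [0.6237, 0.17, 0.2192]
tool_rot: [-0.002, 0.21, 0.978, -0.001]
contact_force: [0.4, -0.2, -0.0]
gripper_width: 0.973
grasp_force: 0.0
```

send_rows(steps=[{"translation": [0, 0, 0], "delta_rot": [0, 0, 0], "jaw": 8.3}, {"translation": [0, 0, 0.5], "delta_rot": [0, 0, 0], "jaw": 8.3}, {"translation": [0, 0, 1.5], "delta_rot": [0, 0, 0], "jaw": 8.3}, {"translation": [0, 0, 2.5], "delta_rot": [0, 0, 0], "jaw": 8.3}, {"translation": [0, 0, 3], "delta_rot": [0, 0, 0], "jaw": 8.3}, {"translation": [0, 0, 3], "delta_rot": [0, 0, 0], "jaw": 8.3}, {"translation": [0, 0, 3], "delta_rot": [0, 0, 0], "jaw": 8.3}, {"translation": [0, 0, 3], "delta_rot": [0, 0, 0], "jaw": 8.3}])

```text
time: 20.15
tool_pos: [0.6245, 0.1708, 0.1924]
tool_rot: [0.0, 0.212, 0.977, 0.0]
contact_force: [0.3, -0.2, 0.9]
gripper_width: 0.972
grasp_force: 0.0
```

```bash
python3 - <<'E'
from h import *
st(); go([.6238,.1707,.1245],155.6)
f=grab_frame("wrist"); cv2.imwrite("pics/w8.png",f["pixels"])
E
```

```text
t 20.15 pos [0.6245 0.1708 0.1924] yaw 155.54 z [ 0.001  0.    -1.   ] F [ 0.3 -0.2  0.9] w 83.0 gf 0.0 j [ 0.15  0.14  1.61  0.    1.39 -0.99]
to [0.6238, 0.1707, 0.1245] 155.6 d_cm [ 0.07 -0.05  6.79] rot [ 0.001  0.001 -0.001]
```

View pics/w8.png

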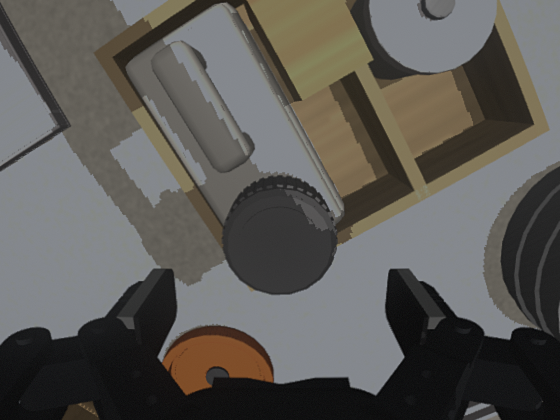

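The cap, at (280,240), is centred between the pads at columns 170 and 390. I'll go down and grip.

send_rows(steps=[{"translation": [0, 0, 1.5], "delta_rot": [0, 0, 0], "jaw": 8.3}, {"translation": [0, 0, 3.5], "delta_rot": [0, 0, 0], "jaw": 8.3}, {"translation": [0, 0, 5.5], "delta_rot": [0, 0, 0], "jaw": 8.3}, {"translation": [0, 0, 6.7], "delta_rot": [0, 0, 0], "jaw": 8.3}, {"translation": [0, 0, 7], "delta_rot": [0, 0, 0], "jaw": 8.3}, {"translation": [0, 0, 7], "delta_rot": [0, 0, 0], "jaw": 5}, {"translation": [0, 0, 7], "delta_rot": [0, 0, 0], "jaw": 5}, {"translation": [0, 0, 7], "delta_rot": [0, 0, 0], "jaw": 5}])

```text
time: 21.0
tool_pos: [0.6247, 0.1706, 0.1231]
tool_rot: [0.001, 0.212, 0.977, -0.0]
contact_force: [-1.6, -1.7, 1.4]
gripper_width: 0.689
grasp_force: 65.4
```

send_rows(steps=[{"translation": [0, 0, 0.1], "delta_rot": [0, 0, 0], "jaw": 5}, {"translation": [0, 0, 0.2], "delta_rot": [0, 0, 0], "jaw": 5}, {"translation": [0, 0, 0.3], "delta_rot": [0, 0, 0], "jaw": 5}, {"translation": [0, 0, 0.35], "delta_rot": [0, 0, 0], "jaw": 5}, {"translation": [0, 0, 0.4], "delta_rot": [0, 0, 0], "jaw": 5}, {"translation": [0, 0, 0.4], "delta_rot": [0, 0, 0], "jaw": 5}, {"translation": [0, 0, 0.4], "delta_rot": [0, 0, 0], "jaw": 5}, {"translation": [0, 0, 0.4], "delta_rot": [0, 0, 0], "jaw": 5}])

```text
time: 21.8
tool_pos: [0.6249, 0.1706, 0.121]
tool_rot: [0.001, 0.212, 0.977, -0.0]
contact_force: [-6.3, -3.4, 9.7]
gripper_width: 0.691
grasp_force: 66.4
```

```bash
python3 -c "from h import *;st()"
```

```text
t 21.8 pos [0.6249 0.1706 0.121 ] yaw 155.55 z [ 0.002 -0.    -1.   ] F [-6.3 -3.4  9.7] w 59.0 gf 66.4 j [ 0.15  0.21  1.66 -0.    1.27 -0.99]
```

send_rows(steps=[{"translation": [0, 0, 0.1], "delta_rot": [0, 0, 0], "jaw": 5}, {"translation": [0, 0, 0.2], "delta_rot": [0, 0, 0], "jaw": 5}, {"translation": [0, 0, 0.3], "delta_rot": [0, 0, 0], "jaw": 5}, {"translation": [0, 0, 0.4], "delta_rot": [0, 0, 0], "jaw": 5}, {"translation": [0, 0, 0.4], "delta_rot": [0, 0, 0], "jaw": 5}, {"translation": [0, 0, 0.4], "delta_rot": [0, 0, 0], "jaw": 5}, {"translation": [0, 0, 0.4], "delta_rot": [0, 0, 0], "jaw": 5}, {"translation": [0, 0, 0.4], "delta_rot": [0, 0, 0], "jaw": 5}])

```text
time: 22.6
tool_pos: [0.6253, 0.1707, 0.1184]
tool_rot: [0.001, 0.212, 0.977, 0.0]
contact_force: [-7.8, -2.0, 15.5]
gripper_width: 0.692
grasp_force: 66.9
```

```bash
python3 -c "from h import *;st()"
```

```text
t 22.6 pos [0.6253 0.1707 0.1184] yaw 155.55 z [ 0.003 -0.    -1.   ] F [-7.8 -2.  15.5] w 59.1 gf 66.9 j [ 0.15  0.21  1.66 -0.    1.27 -0.99]
```

The cap is pressed about 4.7 mm at 15.5 N. I'll press slightly more and turn it anticlockwise.

send_rows(steps=[{"translation": [0, 0, 0.2], "delta_rot": [0, 0, 0], "jaw": 5}, {"translation": [0, 0, 0.2], "delta_rot": [0, 0, -0.1], "jaw": 5}, {"translation": [0, 0, 0.2], "delta_rot": [0, 0, -0.24], "jaw": 5}, {"translation": [0, 0, 0.2], "delta_rot": [0, 0, -0.38], "jaw": 5}, {"translation": [0, 0, 0.2], "delta_rot": [0, 0, -0.52], "jaw": 5}, {"translation": [0, 0, 0.2], "delta_rot": [0, 0, -0.66], "jaw": 5}, {"translation": [0, 0, 0.2], "delta_rot": [0, 0, -0.8], "jaw": 5}, {"translation": [0, 0, 0.2], "delta_rot": [0, 0, -0.92], "jaw": 5}])

```text
time: 23.4
tool_pos: [0.626, 0.1711, 0.1176]
tool_rot: [0.002, -0.246, 0.969, -0.0]
contact_force: [-9.0, -2.1, 17.2]
gripper_width: 0.689
grasp_force: 67.0
```

send_rows(steps=[{"translation": [0, 0, 0], "delta_rot": [0, 0, -0.06], "jaw": 5}, {"translation": [0, 0, 0], "delta_rot": [0, 0, -0.12], "jaw": 5}, {"translation": [0, 0, 0], "delta_rot": [0, 0, -0.17], "jaw": 5}, {"translation": [0, 0, 0], "delta_rot": [0, 0, -0.17], "jaw": 5}, {"translation": [0, 0, 0], "delta_rot": [0, 0, -0.17], "jaw": 5}, {"translation": [0, 0, 0], "delta_rot": [0, 0, -0.17], "jaw": 5}, {"translation": [0, 0, 0], "delta_rot": [0, 0, -0.17], "jaw": 5}, {"translation": [0, 0, 0], "delta_rot": [0, 0, -0.17], "jaw": 5}])

```text
time: 24.2
tool_pos: [0.626, 0.1711, 0.1176]
tool_rot: [0.002, -0.326, 0.945, -0.0]
contact_force: [-8.8, -2.6, 17.6]
gripper_width: 0.693
grasp_force: 67.1
```

```bash
python3 -c "from h import *;st();print(state()['ft_torque'])"; python3 m3.py | grep -E "shoulder|h/b"
```

```text
t 24.2 pos [0.626  0.1711 0.1176] yaw -141.99 z [ 0.004  0.001 -1.   ] F [-8.8 -2.6 17.6] w 59.2 gf 67.1 j [ 0.15  0.21  1.66 -0.    1.27 -2.08]
[-0.35458923  1.328759    0.05597541]
T shoulder 573 x [-74.2  -7.7  64.3] y [-57.9 -47.1  81.5]
T h/b 134 x [-16.6  -7.4  62.9] y [-55.1  33.2  60. ]
S shoulder 495 x [-73.4 -28.4  75.6] y [-47.4   2.7  84.1]
S h/b 912 x [-66.1 -20.6  82.1] y [-44.3  21.1  59.2]
```

send_rows(steps=[{"translation": [0, 0, -0.2], "delta_rot": [0, 0, 0], "jaw": 5}, {"translation": [0, 0, -0.4], "delta_rot": [0, 0, 0], "jaw": 5}, {"translation": [0, 0, -0.6], "delta_rot": [0, 0, 0], "jaw": 5}, {"translation": [0, 0, -0.8], "delta_rot": [0, 0, 0], "jaw": 5}, {"translation": [0, 0, -1], "delta_rot": [0, 0, 0], "jaw": 5}, {"translation": [0, 0, -1.1], "delta_rot": [0, 0, 0], "jaw": 5}, {"translation": [0, 0, -1.2], "delta_rot": [0, 0, 0], "jaw": 5}, {"translation": [0, 0, -1.2], "delta_rot": [0, 0, 0], "jaw": 5}])

```text
time: 25.1
tool_pos: [0.6248, 0.1709, 0.1242]
tool_rot: [0.001, -0.326, 0.946, -0.0]
contact_force: [2.0, 0.1, 4.4]
gripper_width: 0.691
grasp_force: 65.7
```

```bash
python3 -c "from h import *;st()"
```

```text
t 25.1 pos [0.6248 0.1709 0.1242] yaw -142.0 z [ 0.002  0.    -1.   ] F [2.  0.1 4.4] w 59.0 gf 65.7 j [ 0.15  0.2   1.66  0.    1.28 -2.08]
```

send_rows(steps=[{"translation": [0, 0, -0.1], "delta_rot": [0, 0, 0], "jaw": 5}, {"translation": [0, 0, -0.2], "delta_rot": [0, 0, 0], "jaw": 5}, {"translation": [0, 0, -0.3], "delta_rot": [0, 0, 0], "jaw": 5}, {"translation": [0, 0, -0.4], "delta_rot": [0, 0, 0], "jaw": 5}, {"translation": [0, 0, -0.5], "delta_rot": [0, 0, 0], "jaw": 5}, {"translation": [0, 0, -0.5], "delta_rot": [0, 0, 0], "jaw": 5}, {"translation": [0, 0, -0.5], "delta_rot": [0, 0, 0], "jaw": 5}, {"translation": [0, 0, -0.5], "delta_rot": [0, 0, 0], "jaw": 5}])

```text
time: 25.9
tool_pos: [0.6239, 0.1707, 0.1286]
tool_rot: [-0.0, -0.326, 0.946, 0.0]
contact_force: [0.8, 0.7, -1.9]
gripper_width: 0.693
grasp_force: 65.2
```

```bash
python3 -c "from h import *;st()"
```

```text
t 25.9 pos [0.6239 0.1707 0.1286] yaw -142.0 z [-0.001 -0.    -1.   ] F [ 0.8  0.7 -1.9] w 59.2 gf 65.2 j [ 0.15  0.2   1.66  0.    1.29 -2.08]
```

The force is only about -2 N, so the cap is free. I'll lift straight up.

send_rows(steps=[{"translation": [0, 0, -0.3], "delta_rot": [0, 0, 0], "jaw": 5}, {"translation": [0, 0, -0.8], "delta_rot": [0, 0, 0], "jaw": 5}, {"translation": [0, 0, -1.4], "delta_rot": [0, 0, 0], "jaw": 5}, {"translation": [0, 0, -2.2], "delta_rot": [0, 0, 0], "jaw": 5}, {"translation": [0, 0, -3], "delta_rot": [0, 0, 0], "jaw": 5}, {"translation": [0, 0, -4.5], "delta_rot": [0, 0, 0], "jaw": 5}, {"translation": [0, 0, -6.5], "delta_rot": [0, 0, 0], "jaw": 5}, {"translation": [0, 0, -8], "delta_rot": [0, 0, 0], "jaw": 5}])

```text
time: 26.7
tool_pos: [0.6247, 0.1708, 0.2114]
tool_rot: [0.001, -0.326, 0.946, -0.0]
contact_force: [0.6, 0.1, -0.4]
gripper_width: 0.694
grasp_force: 65.3
```

```bash
python3 - <<'E'
from h import *
st()
P=np.load("top0.npy"); S=np.load("scene0.npy")
for n,C in (("T",P),("S",S),("T1",cloud(grab_frame("top"))),("S1",cloud(grab_frame("scene")))):
    q=C.reshape(-1,3); k=q[(abs(q[:,0]-.436)<.085)&(abs(q[:,1]+.037)<.085)&(q[:,2]>.0135)&(q[:,2]<.025)]
    print(n,len(k),np.percentile(k[:,0],[2,50,98]).round(4),np.percentile(k[:,1],[2,50,98]).round(4))
go([.436,-.036,.20],-142)
E
```

```text
t 26.7 pos [0.6247 0.1708 0.2114] yaw -142.0 z [ 0.002  0.    -1.   ] F [ 0.6  0.1 -0.4] w 59.2 gf 65.3 j [ 0.15  0.13  1.59 -0.    1.42 -2.08]
T 247 [0.3712 0.4353 0.5036] [-0.1057 -0.0239  0.0328]
S 262 [0.3717 0.4418 0.5048] [-0.1067 -0.0374  0.0253]
T1 241 [0.3713 0.4378 0.5036] [-0.1059 -0.0278  0.0283]
S1 39 [0.3727 0.3763 0.3853] [-0.1069 -0.0709 -0.0291]
to [0.436, -0.036, 0.2] -142 d_cm [27.73 -4.61  1.18] rot [-0.003  0.006  0.   ]
```

send_rows(steps=[{"translation": [1.5, -0.3, 0], "delta_rot": [0, 0, 0], "jaw": 5}, {"translation": [5, -0.9, 0], "delta_rot": [0, 0, 0], "jaw": 5}, {"translation": [9.5, -1.7, 0], "delta_rot": [0, 0, 0], "jaw": 5}, {"translation": [14, -2.5, 0], "delta_rot": [0, 0, 0], "jaw": 5}, {"translation": [18.5, -3.3, 0], "delta_rot": [0, 0, 0], "jaw": 5}, {"translation": [23, -4.1, 0], "delta_rot": [0, 0, 0], "jaw": 5}, {"translation": [26.5, -4.8, 0], "delta_rot": [0, 0, 0], "jaw": 5}, {"translation": [27.8, -5, 0], "delta_rot": [0, 0, 0], "jaw": 5}])

```text
time: 27.6
tool_pos: [0.434, -0.0413, 0.2081]
tool_rot: [-0.0, -0.324, 0.946, -0.0]
contact_force: [0.2, 0.2, -0.5]
gripper_width: 0.691
grasp_force: 65.3
```

send_rows(steps=[{"translation": [0, 0, 1], "delta_rot": [0, 0, 0], "jaw": 5}, {"translation": [0, 0, 3], "delta_rot": [0, 0, 0], "jaw": 5}, {"translation": [0, 0, 6], "delta_rot": [0, 0, 0], "jaw": 5}, {"translation": [0, 0, 9], "delta_rot": [0, 0, 0], "jaw": 5}, {"translation": [0, 0, 11], "delta_rot": [0, 0, 0], "jaw": 5}, {"translation": [0, 0, 12], "delta_rot": [0, 0, 0], "jaw": 5}, {"translation": [0, 0, 12], "delta_rot": [0, 0, 0], "jaw": 5}, {"translation": [0, 0, 12], "delta_rot": [0, 0, 0], "jaw": 5}])

```text
time: 28.4
tool_pos: [0.4367, -0.0395, 0.0894]
tool_rot: [0.0, -0.326, 0.945, -0.0]
contact_force: [0.5, 0.7, -1.1]
gripper_width: 0.693
grasp_force: 65.3
```

```bash
python3 - <<'E'
from h import *
st(); go([.4373,-.0395,.0185],-142)
S=cloud(grab_frame("scene")); q=S.reshape(-1,3); k=q[(abs(q[:,0]-.437)<.035)&(abs(q[:,1]+.04)<.035)&(q[:,2]>.04)]; print(len(k), np.percentile(k[:,2],[2,50,90,98]))
f=grab_frame("wrist"); cv2.imwrite("pics/w9.png",f["pixels"])
E
```

```text
t 28.4 pos [ 0.4367 -0.0395  0.0894] yaw -141.96 z [ 0.001 -0.    -1.   ] F [ 0.5  0.7 -1.1] w 59.2 gf 65.3 j [-0.26 -0.26  2.18  0.    1.23 -2.5 ]
to [0.4373, -0.0395, 0.0185] -142 d_cm [-0.04 -0.03  7.09] rot [-0.001  0.001  0.001]
2158 [0.08604491 0.25086277 0.3928683  0.39544308]
```

View pics/w9.png

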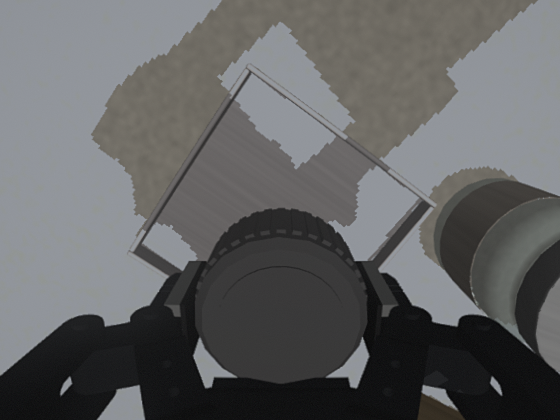

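The cap hangs upright over the tray, and the jar to the right is about 4 cm clear of the fingers. I'll lower slowly.

send_rows(steps=[{"translation": [0, 0, 1], "delta_rot": [0, 0, 0], "jaw": 5}, {"translation": [0, 0, 2.5], "delta_rot": [0, 0, 0], "jaw": 5}, {"translation": [0, 0, 4], "delta_rot": [0, 0, 0], "jaw": 5}, {"translation": [0, 0, 5.5], "delta_rot": [0, 0, 0], "jaw": 5}, {"translation": [0, 0, 6.3], "delta_rot": [0, 0, 0], "jaw": 5}, {"translation": [0, 0, 6.7], "delta_rot": [0, 0, 0], "jaw": 5}, {"translation": [0, 0, 6.7], "delta_rot": [0, 0, 0], "jaw": 5}, {"translation": [0, 0, 6.7], "delta_rot": [0, 0, 0], "jaw": 5}])

```text
time: 29.3
tool_pos: [0.4365, -0.04, 0.0224]
tool_rot: [0.001, -0.326, 0.946, -0.0]
contact_force: [-0.5, 0.6, -0.8]
gripper_width: 0.694
grasp_force: 65.3
```

send_rows(steps=[{"translation": [0, 0, 0.1], "delta_rot": [0, 0, 0], "jaw": 5}, {"translation": [0, 0, 0.2], "delta_rot": [0, 0, 0], "jaw": 5}, {"translation": [0, 0, 0.3], "delta_rot": [0, 0, 0], "jaw": 5}, {"translation": [0, 0, 0.4], "delta_rot": [0, 0, 0], "jaw": 5}, {"translation": [0, 0, 0.4], "delta_rot": [0, 0, 0], "jaw": 5}, {"translation": [0, 0, 0.45], "delta_rot": [0, 0, 0], "jaw": 5}, {"translation": [0, 0, 0.45], "delta_rot": [0, 0, 0], "jaw": 5}, {"translation": [0, 0, 0.45], "delta_rot": [0, 0, 0], "jaw": 5}])

```text
time: 30.1
tool_pos: [0.4359, -0.0398, 0.0173]
tool_rot: [0.0, -0.326, 0.946, 0.0]
contact_force: [-0.4, 0.1, -0.2]
gripper_width: 0.693
grasp_force: 65.3
```

```bash
python3 -c "from h import *;st()"
```

```text
t 30.1 pos [ 0.4359 -0.0398  0.0173] yaw -142.0 z [-0.  0. -1.] F [-0.4  0.1 -0.2] w 59.1 gf 65.3 j [-0.26 -0.13  2.21  0.    1.07 -2.5 ]
```

send_rows(steps=[{"translation": [0, 0, 0.1], "delta_rot": [0, 0, 0], "jaw": 5}, {"translation": [0, 0, 0.1], "delta_rot": [0, 0, 0], "jaw": 5}, {"translation": [0, 0, 0.2], "delta_rot": [0, 0, 0], "jaw": 5}, {"translation": [0, 0, 0.2], "delta_rot": [0, 0, 0], "jaw": 5}, {"translation": [0, 0, 0.3], "delta_rot": [0, 0, 0], "jaw": 5}, {"translation": [0, 0, 0.3], "delta_rot": [0, 0, 0], "jaw": 5}, {"translation": [0, 0, 0.3], "delta_rot": [0, 0, 0], "jaw": 5}, {"translation": [0, 0, 0.3], "delta_rot": [0, 0, 0], "jaw": 5}])

```text
time: 30.9
tool_pos: [0.4361, -0.0398, 0.017]
tool_rot: [-0.001, -0.326, 0.945, 0.001]
contact_force: [-12.9, 3.1, 23.6]
gripper_width: 0.689
grasp_force: 67.6
```

```bash
python3 -c "from h import *;st()"
```

```text
t 30.9 pos [ 0.4361 -0.0398  0.017 ] yaw -141.98 z [-0.003  0.    -1.   ] F [-12.9   3.1  23.6] w 58.8 gf 67.6 j [-0.26 -0.13  2.21 -0.    1.07 -2.5 ]
```

The cap is on the floor of the tray. I'll back off, release and go up.

send_rows(steps=[{"translation": [0, 0, -0.2], "delta_rot": [0, 0, 0], "jaw": 5}, {"translation": [0, 0, -0.25], "delta_rot": [0, 0, 0], "jaw": 5}, {"translation": [0, 0, -0.25], "delta_rot": [0, 0, 0], "jaw": 7.2}, {"translation": [0, 0, -0.25], "delta_rot": [0, 0, 0], "jaw": 7.2}, {"translation": [0, 0, -0.25], "delta_rot": [0, 0, 0], "jaw": 7.2}, {"translation": [0, 0, -1], "delta_rot": [0, 0, 0], "jaw": 7.2}, {"translation": [0, 0, -3], "delta_rot": [0, 0, 0], "jaw": 7.2}, {"translation": [0, 0, -6], "delta_rot": [0, 0, 0], "jaw": 7.2}])

```text
time: 31.7
tool_pos: [0.4343, -0.0394, 0.0735]
tool_rot: [-0.002, -0.326, 0.946, 0.001]
contact_force: [0.1, 0.3, -0.3]
gripper_width: 0.842
grasp_force: 0.0
```

send_rows(steps=[{"translation": [0, 0, -3], "delta_rot": [0, 0, 0], "jaw": 7.2}, {"translation": [0, 0, -7], "delta_rot": [0, 0, 0], "jaw": 7.2}, {"translation": [0, 0, -11], "delta_rot": [0, 0, 0], "jaw": 7.2}, {"translation": [0, 0, -14], "delta_rot": [0, 0, 0], "jaw": 7.2}, {"translation": [0, 4, -15], "delta_rot": [0, 0, 0], "jaw": 7.2}, {"translation": [0, -4, -15], "delta_rot": [0, 0, 0], "jaw": 7.2}, {"translation": [0, -8, -15], "delta_rot": [0, 0, 0], "jaw": 7.2}, {"translation": [0, -9, -15], "delta_rot": [0, 0, 0], "jaw": 7.2}])

```text
time: 32.5
tool_pos: [0.4925, -0.1122, 0.2259]
tool_rot: [0.001, -0.326, 0.945, -0.001]
contact_force: [0.5, 0.8, 0.0]
gripper_width: 0.847
grasp_force: 0.0
```

```bash
python3 m3.py; python3 - <<'E'
from h import *
f=grab_frame("scene"); cv2.imwrite("pics/s10.png",f["pixels"])
q=cloud(f).reshape(-1,3); k=q[(abs(q[:,0]-.437)<.06)&(abs(q[:,1]+.04)<.06)&(q[:,2]>.03)&(q[:,2]<.06)]
print(len(k),cv2.minEnclosingCircle((k[:,:2]*1000).astype(np.float32)),np.percentile(k[:,2],[5,50,95]))
E
```

```text
t 32.5 pos [ 0.4925 -0.1122  0.2259] yaw -141.99 z [ 0.003 -0.002 -1.   ] F [0.5 0.8 0. ] w 72.3 gf 0.0 j [-0.37 -0.23  1.91 -0.    1.46 -2.61]
T shoulder 1409 x [-73.9  -8.   73.8] y [-57.9 -30.7  82.2]
T cap 72 x [-64.8 -30.   -5.8] y [-22.8  44.2  59.7]
T floor 656 x [-87.6  22.2  87.3] y [-73.5  43.1  64.3]
T rim 1167 x [-96.4  14.2  96.5] y [-73.1 -12.7  82.1]
T h/b 919 x [-66.8 -24.2  65.7] y [-36.5  22.6  59.9]
T wall-y rim 433 x [-94.9   2.1  96.3] y [-73.4 -67.1 -55.7]
T divider rim 122 x [-29.6  26.2  58.9] y [63.  68.5 83.7]
T ((0.6317214965820312, 13.026168823242188), (152.52548217773438, 144.20582580566406), 0.4902718961238861)
S shoulder 1215 x [-71.7   1.1  75.7] y [-57.4  -8.7  81.9]
S cap 86 x [-62.3 -34.   -1.7] y [-20.7  33.9  58.5]
S floor 708 x [-87.6  35.7  98.7] y [-63.2  39.   84.4]
S rim 1296 x [-96.3  12.2  97.5] y [-73.7  15.3  81.7]
S h/b 887 x [-66.1 -23.2  66.4] y [-36.7  23.3  59.2]
S wall-y rim 346 x [-95.7   3.9  96.4] y [-74.5 -68.2 -56.7]
S divider rim 240 x [-58.9  -5.9  58.8] y [58.5 66.5 71.9]
S ((1.9981765747070312, 12.784515380859375), (143.32843017578125, 152.94692993164062), 88.90753173828125)
372 ((436.6880798339844, -40.12384033203125), 30.832550048828125) [0.03298005 0.03844923 0.04266654]
```

View pics/s10.png

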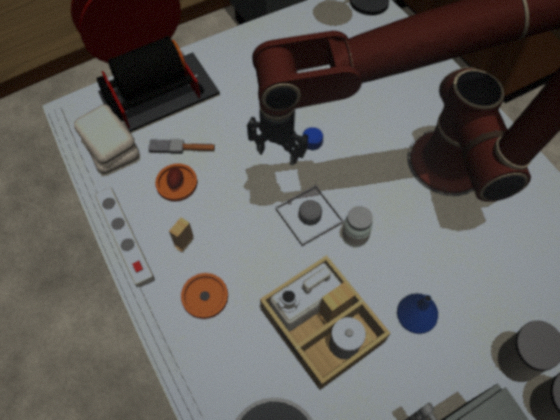

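The final view shows the cap lying flat in the tray at (310,211). The jug, with its neck open at (290,297), and the block at (337,302) are standing in the tote. Nothing else has moved, so I'll hand it in.

```bash
python3 -c "from plant import *;print(job_done())"
```

```text
the job is handed in; nothing more can be done
None
```

The job is handed in at about 33 s on the robot clock: the jug and block stand in the tote's large bay, the cap lies open side down in the tray, and nothing else looked moved in the last view.

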